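# Set and clamp the straightedge on the glass-plate cutting board

## Robot

A 6-joint arm with a two-finger parallel gripper is mounted at the origin on a cart in front of the work surface, level with it; the furniture and walls round the work are solid. World frame = base frame: x ahead of the robot, y to its left, z up, the work surface at z = 0. Lengths are in m, angles in rad, forces in N, time in s.
With the tool pointing down it reaches from about 0.25 to 0.8 m from the base axis. Payload 8.5 kg.
Tool frame: the origin (TCP) lies midway between the tips of the shut fingers; the grasp point (between the pads) lies 19 mm behind it; z points along the fingers, x is the direction in which the jaws open and shut, and the axes are right-handed (so a half turn about z gives the same grasp; the last joint's range is limited). The gripper opens to 85 mm and grips with 20 to 120 N. Pads are 22 mm wide; open, the fingers measure 114 mm over their backs; the gripper's body (76 mm by 85 mm) begins 54 mm behind the grasp point. The pads swing forward as they close: fully open they stand 13 mm farther back than shut.
Start: joints at [-1.112, 0.238, -0.013, 1.319, 0, 1.571], TCP at [0.232, -0.471, 0.231] pointing down, gripper open.
Joint ranges: [-2.66, 2.66], [-1.03, 1.9], [-1.14, 1.46], [-1.82, 2.27], [-1.45, 1.34], [-3.14, 3.14]. Speed limits (rad/s): [2.22, 2.22, 2.79, 3.14, 3.14, 3.14].

## Interface

Orientations are given as a unit quaternion [w, x, y, z].
In Python, from workcell import sense, camera, camera_params, job_done, silhouettes gives the robot as it stands.
- The arm moves only by the tool apply_moves, never from a script. Its argument "motion" is text: rows parted by semicolons, each of 7 numbers parted by spaces: the turn, a rotation vector about the world's x, y, z in rad, then the shift along the world's x, y, z in cm, then the finger opening in cm, from 0 to 8.54. A call has 1 to 5 rows; each row is the pose to reach, as a shift and turn from the pose commanded when the call began; what a row does not reach only later rows make up. A row lasts 1/10 s, in which the tool goes at most 50 mm and 8.59 degrees, less where a joint would pass 70% of its speed; a pose out of reach is approached as far as the arm can. A call with a gripper value outside its range is refused whole. The fingers move at their own pace and stop on an object; "force" is the grip in N (left out, the last holds). Time passes only in rows, so rows that repeat a pose let the fingers close. It gives the time, the measured TCP pose, the force and the opening at its end, in the units of the state.
- sense(): the state, without advancing time (a new reading comes with each control period).
- camera(name): name is "scene" or "side" or "wrist"; returns the picture (480x640x3 uint8, blue, green, red); there is no depth.
- camera_params(name): a dict with "fx", "fy", "cx", "cy" (pixels), "k1" (the pictures are not rectified: a ray, as slopes to the right and down, at radius r is drawn at 1 + k1 r^2 times it, then the intrinsics apply), "pose" (4x4, takes a point from camera to world coordinates). Camera axes: x right, y down, z forward; pixel columns grow to the right and rows downward; lengths in m; the calibration is good to about 2 mm. A picture is of the moment at which its call begins: read the wrist's pose just before it. camera_params takes no time and is no camera call; for the wrist camera it gives the pose at the moment of the call.
- job_done(): hands the job in, once; it reports no verdict.
Trained networks look in the newest picture that a camera, given by its name, has taken for a name from the list of things; names that differ only in an ending like _2 or _b are one class to them, and where a whole thing is asked for, a point or a joint stands for the part that bears it (a point fixed in the world has none). Each returns a list of dicts, best first, with "score" (0 to 1); they miss things now and then, are a little off and sometimes report something else, mostly with a low value. They report only what shows in the picture. A call takes as long as a camera call.
- silhouettes(camera, query): "pixels" (480x640 bool, what is visible of it) and "bbox" ([centre column, centre row, width, height] in pixels, round what is visible of it).
The state is a dict: "clock": time; "joints": joint angles; "qd": joint speeds; "effort": joint torques, N m; "tcp_pos": TCP position; "ee_rot": TCP orientation; "ft_force": force on the tool from outside, world axes, zero at the start; "wrist_torque": the same for the moment, N m; "opening": opening from 0.0 (shut) to 1.0 (fully open).
Only numpy, scipy, OpenCV 4.12 (cv2) and the standard library are available. Lean on these libraries where they do the work, as an engineer would, in place of code of your own. Each camera call takes 0.05 s, during which the arm holds its last target.

## Task

Get the cutting board ready for scoring its glass plate: lay the aluminium straightedge flat on the board between the open clamp lever and the two stop screws, and slide it gently up to the screws until the same long edge bears on both tips at once. Then swing the lever round by its knob until its nose wedges the straightedge firmly but not hard against both screws, so that it stays tight when you let go. Leave the tally counter, the amber bottle and the staining jar beside the work where they stand.

Things in the scene. Friction and masses are not known exactly. Their poses are not given: they have to be found in the camera images.
- straightedge: Loose aluminium rule, 0.28 kg, lying on the bench left of the board: flat bar 45 mm (its x) by 190 mm (its y) by 10 mm thick; along its middle a rib 12 mm thick (x), 120 mm long (y), 22 mm high (top 32 mm above the underside): grasp the rib across its 12 mm. Both long edges (22.5 mm from the middle) are straight; either may face the screws. Origin: centre of the underside.
- cutting_board: Fixed grey board 215 (its x) by 230 (y) by 15 mm thick, a coated glass plate lying flush in its top. Origin: centre of the underside, x towards the stop screws (about straight ahead, yaw within 0.25 rad). Screws sit in lugs 18 mm high at x=+94, y=+/-75 mm. The straightedge belongs along y between the screws and the lever's pivot, clear of its hub (radius 12 mm).
- stop_left: Left steel stop screw (board y = +75 mm): horizontal rod, radius 4 mm, whose domed tip points to the board's -x. Origin: the very tip, 8.3 mm above the board's top. Fixed, but each screw is set differently (tips at 71 to 79 mm in the board's x), so the line through both tips may be slightly askew to the board.
- stop_right: Tip of the right steel stop screw (at the board's y = -75 mm); made and measured like stop_left.
- clamp_lever (a joint): Clamp lever angle, rad: 0 open, grows clockwise from above, end 3.0; stays where left (hinge friction 0.25 N m, 3 N at the knob). Open, its nose (disc, radius 10 mm, 50 mm from the pivot) points to the board's -x and its handle to -y; closing swings the knob via -x to +y. The nose meets the seated straightedge at 2.3 to 2.8 rad, then tightens 1 mm per 0.04 rad; 6 to 7 N at the knob is tight.
- lever_knob (a point): Middle of the lever's upright round black knob, 20 mm in diameter and 32 mm high, 85 mm from the pivot; this point lies 30 mm above the board's top and 15 mm below the knob's top.
- lever_pivot (a point): The lever's pivot axis where it meets the board's top (board x = -22.5, y = 0, z = 15 mm). The handle and hub rise no more than 17 mm above the board.
- staining_jar: Bystander: glass staining jar with lid, 60 mm across, 112 mm high, left of the straightedge. Origin: centre of its underside.
- amber_bottle: Bystander: amber bottle with a glass rod, 48 mm across, 135 mm high, left of the straightedge. Origin: centre of its underside.
- counter: Bystander: hand tally counter 72 x 50 x 22 mm, lying between the straightedge and the board. Origin: centre of its underside. Behind it and the straightedge stands the tall bench analyser (474 mm high, front face 0.60 m ahead of the robot, from y = -0.125 to the left): carry things past it close in, with the arm drawn back.

How it is judged:
By the outcome, as a careful person would: the job done as asked, in the order asked, and still so for the second after the job is handed in, with the robot touching nothing.
It also fails if it takes over 67 s, if anything falls off the work surface, if the arm or the gripper's body presses on something with over 40 N, if the wrist force passes 120 N, or if a joint passes its speed limit or range.

## Working session

There is one attempt and no reset: what is moved stays moved. The work goes in short steps, Python scripts to look and compute and a tool call to move; the robot and the scene stay as the last step left them, time stands still between calls to the robot, and variables do not carry over. Pictures are saved under pics/ and viewed, and the job is handed in when it is done.

Besides the shell and the picture viewer there is one more tool, called as name(argument=value, ...) on one line, values as JSON. apply_moves: Moves the arm, as the interface text tells. Its arguments: {"type":"object","properties":{"motion":{"type":"string"},"force":{"type":"number"}},"required":["motion"]}

```bash
ls -la; mkdir -p pics; python3 - <<'E'
from workcell import *
import cv2
for n in ("scene","side","wrist"):
    cv2.imwrite(f"pics/{n}0.png",camera(n)); p=camera_params(n); print(n,{k:(v if k!='pose' else None) for k,v in p.items()}); print(p['pose'])
print(sense())
E
```

```text
total 12
drwxr-xr-x  3 agent agent 4096 Dec  7 01:16 .
drwxr-xr-x 23 root  root  4096 Dec  7 01:16 ..
drwxr-xr-x  2 agent agent 4096 Dec  7 01:16 pics
scene {'fx': 480.8759454373197, 'fy': 480.8759454373197, 'cx': 321.3021270605977, 'cy': 237.46030670316802, 'k1': -0.08398844537909601, 'pose': None}
[[-0.68272439 -0.38185172  0.622958   -0.16247802]
 [-0.73044581  0.33528101 -0.59500888  0.65852501]
 [ 0.01833918 -0.86126413 -0.50782651  0.61782957]
 [ 0.          0.          0.          1.        ]]
side {'fx': 520.5921329554419, 'fy': 520.5921329554419, 'cx': 326.329868220547, 'cy': 236.66612219007249, 'k1': -0.04256973608366161, 'pose': None}
[[ 0.99420234 -0.08121637  0.07046713  0.47461029]
 [-0.10575022 -0.61995272  0.77748024 -0.92407685]
 [-0.01945783 -0.78042458 -0.62494709  0.79077127]
 [ 0.          0.          0.          1.        ]]
wrist {'fx': 357.1473385808037, 'fy': 357.1473385808037, 'cx': 320.8784676382108, 'cy': 237.40432675212267, 'k1': -0.000953119125302525, 'pose': None}
[[ 0.44257725 -0.85022004 -0.28504605  0.30523632]
 [-0.89672905 -0.42016875 -0.13905117 -0.43444276]
 [-0.00154335  0.31714996 -0.94837414  0.37280119]
 [ 0.          0.          0.          1.        ]]
{'clock': 0.15, 'joints': array([-1.11200701e+00,  2.38674473e-01, -1.40646588e-02,  1.31918384e+00,
       -7.59096834e-06,  1.57081727e+00]), 'qd': array([ 4.80385617e-04, -2.19235772e-03,  3.30124381e-03,  8.93551906e-04,
        1.65606294e-04,  8.83019497e-05]), 'effort': array([ 1.05882940e-03, -5.39077234e+01,  3.46598339e+01,  1.44227888e-02,
       -8.99629777e-05,  1.63813206e-05]), 'tcp_pos': array([ 0.23236199, -0.47042909,  0.2308072 ]), 'ee_rot': array([-2.94090391e-04,  8.49365562e-01, -5.27804723e-01, -4.80476051e-04]), 'ft_force': array([ 0.03184893, -0.40156746,  0.04968419]), 'wrist_torque': array([ 0.01284634, -0.03195806, -0.00921123]), 'opening': 1.0005004255966863}
```

View pics/scene0.png

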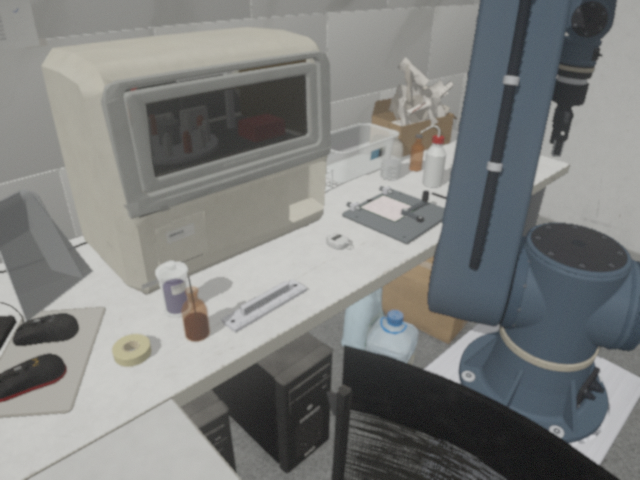

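View pics/side0.png

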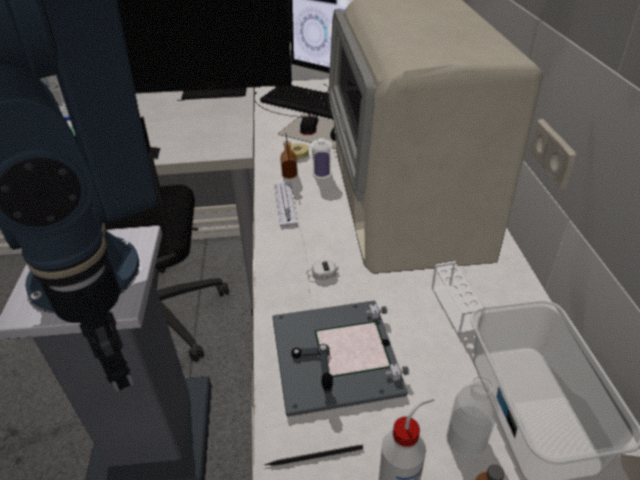

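View pics/wrist0.png

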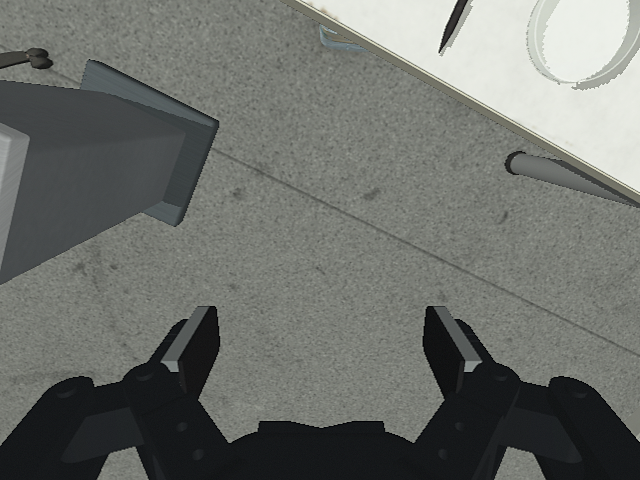

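Side view: the board is around (340,357), with the knob at (327,382), nose at (297,352) and screws at (377,312) and (398,372). The rule is at (285,205) and the counter at (322,270). Next I'll measure.

```bash
cat > h.py <<'E'
import numpy as np, cv2
from workcell import *
from scipy.spatial.transform import Rotation as R
from scipy.optimize import least_squares, minimize
def proj(P,p):
    P=np.atleast_2d(P); T=np.linalg.inv(p['pose']); c=P@T[:3,:3].T+T[:3,3]
    s=c[:,:2]/c[:,2:]; s=s*(1+p['k1']*(s**2).sum(1,keepdims=True))
    return s*[p['fx'],p['fy']]+[p['cx'],p['cy']]
def ray(uv,p):
    d=(np.array(uv,float)-[p['cx'],p['cy']])/[p['fx'],p['fy']]; s=d.copy()
    for _ in range(20): s=d/(1+p['k1']*(s**2).sum())
    return p['pose'][:3,3], p['pose'][:3,:3]@np.array([s[0],s[1],1])
def onplane(uv,p,z):
    o,d=ray(uv,p); return o+d*(z-o[2])/d[2]
def box(lx,ly,z0,z1,cx=0,cy=0):
    return np.array([[cx+a*lx/2,cy+b*ly/2,z] for a in(-1,1) for b in(-1,1) for z in(z0,z1)])
def place(pts,x,y,yaw,z=0):
    c,s=np.cos(yaw),np.sin(yaw); return pts@np.array([[c,s,0],[-s,c,0],[0,0,1]])+[x,y,z]
def mask(parts,p):
    m=np.zeros((480,640),np.uint8)
    for q in parts: cv2.fillConvexPoly(m,cv2.convexHull((proj(q,p)*16).round().astype(np.int32)),1,shift=4)
    return m>0
E
python3 - <<'E'
from h import *
np.set_printoptions(precision=4,suppress=True)
for n in("side","scene"):
    im=camera(n)
    p=camera_params(n)
    for q in("straightedge","cutting_board","stop_left","stop_right","lever_knob","clamp_lever","counter","amber_bottle","staining_jar"):
        r=silhouettes(n,q)
        for i,d in enumerate(r[:2]):
            print(n,q,round(d['score'],2),np.round(d['bbox'],1),int(d['pixels'].sum()),onplane(d['bbox'][:2],p,0.02))
        if r: np.save(f"m_{n}_{q}.npy",r[0]['pixels'])
    if n=="side": cv2.imwrite("pics/crop1.png",cv2.resize(im[260:440,240:440],None,fx=3,fy=3,interpolation=cv2.INTER_CUBIC))
E
```

```text
side straightedge 0.88 [284.1 204.3  19.8  45.5] 721 [0.4677 0.1816 0.02  ]
side cutting_board 0.74 [338.9 359.2 137.7 116.4] 11675 [ 0.5464 -0.3255  0.02  ]
side cutting_board 0.72 [322.6 159.1  19.7  41.6] 640 [0.589  0.3959 0.02  ]
side stop_right 0.46 [396.6 370.5  24.1   7.4] 74 [ 0.6459 -0.3632  0.02  ]
side lever_knob 0.56 [312.  370.3  40.3  49.2] 773 [ 0.4953 -0.3443  0.02  ]
side clamp_lever 0.56 [312.1 368.9  35.5  50. ] 710 [ 0.4957 -0.3413  0.02  ]
side counter 0.75 [324.9 269.4  24.5  21.1] 390 [ 0.5462 -0.0792  0.02  ]
side counter 0.64 [340.4 359.4 137.3 117.2] 11437 [ 0.549  -0.3263  0.02  ]
side staining_jar 0.59 [322.7 157.6  21.8  44.1] 738 [0.5902 0.4045 0.02  ]
scene straightedge 0.67 [262.9 307.1  85.9  53.5] 1738 [0.4499 0.2281 0.02  ]
scene cutting_board 0.92 [392.4 214.1 105.8  59.1] 3302 [ 0.535  -0.2702  0.02  ]
scene lever_knob 0.54 [415.6 204.4  28.1  32.2] 267 [ 0.5296 -0.3655  0.02  ]
scene clamp_lever 0.5 [415.8 205.8  23.3  29.2] 294 [ 0.5239 -0.3589  0.02  ]
scene counter 0.66 [336.2 240.   24.5  11.2] 263 [ 0.5381 -0.0609  0.02  ]
scene amber_bottle 0.75 [197.2 314.4  29.9  58.7] 1238 [0.5156 0.3365 0.02  ]
scene amber_bottle 0.31 [170.  291.4  29.6  57.5] 1290 [0.6167 0.3406 0.02  ]
scene staining_jar 0.79 [172.4 291.   29.1  58.8] 1290 [0.6147 0.3362 0.02  ]
```

View pics/crop1.png

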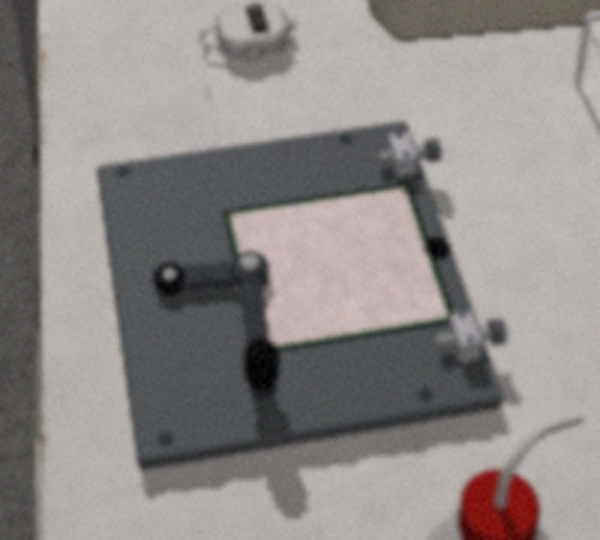

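```bash
cat > fit.py <<'E'
from h import *
np.set_printoptions(precision=4,suppress=True)
def fit(parts,names,q,x0,z=0):
    ms={n:np.load(f"m_{n}_{q}.npy") for n in names}; ps={n:camera_params(n) for n in names}
    def iou(v,n):
        m=mask([place(b,*v[:3],z) for b in parts],ps[n]); return (m&ms[n]).sum()/(m|ms[n]).sum()
    f=lambda v:-sum(iou(v,n) for n in names)
    best=None
    for dy in(-.15,0,.15):
        s=np.array([[0,0,0],[.02,0,0],[0,.02,0],[0,0,.12]])+np.array(x0)+[0,0,dy]
        r=minimize(f,x0,method='Nelder-Mead',options=dict(initial_simplex=s,xatol=1e-5,fatol=1e-5,maxiter=400))
        if best is None or r.fun<best.fun: best=r
    print(q,names,best.x,[round(iou(best.x,n),3) for n in names]); return best.x
if __name__=="__main__":
    rule=[box(.045,.19,0,.01),box(.012,.12,.01,.032)]
    for ns in(["side","scene"],["side"],["scene"]):
        fit(rule,ns,"straightedge",[.455,.20,0.1])
        fit([box(.215,.23,0,.015)],ns,"cutting_board",[.545,-.32,0.08])
        fit([box(.072,.05,0,.022)],ns,"counter",[.545,-.08,0.1])
    # board corners by eye in side crop
    p=camera_params("side")
    c=np.array([[98,168],[405,122],[501,402],[142,464]])/3+[240,260]
    w=np.array([onplane(x,p,.015) for x in c]); print(w)
    print(np.linalg.norm(w-np.roll(w,1,0),axis=1), w.mean(0))
E
python3 fit.py
```

```text
straightedge ['side', 'scene'] [0.4699 0.2081 0.0648] [np.float64(0.869), np.float64(0.935)]
cutting_board ['side', 'scene'] [ 0.5424 -0.299   0.075 ] [np.float64(0.965), np.float64(0.847)]
counter ['side', 'scene'] [ 0.5418 -0.0603 -0.1048] [np.float64(0.513), np.float64(0.426)]
straightedge ['side'] [0.4721 0.2126 0.0708] [np.float64(0.873)]
cutting_board ['side'] [ 0.5418 -0.2968  0.0758] [np.float64(0.969)]
counter ['side'] [ 0.5398 -0.0595 -0.1107] [np.float64(0.514)]
straightedge ['scene'] [0.4698 0.2065 0.0526] [np.float64(0.95)]
cutting_board ['scene'] [ 0.5494 -0.3082  0.1196] [np.float64(0.885)]
counter ['scene'] [ 0.5533 -0.0706 -0.0933] [np.float64(0.44)]
[[ 0.428  -0.1988  0.015 ]
 [ 0.6394 -0.1821  0.015 ]
 [ 0.6545 -0.4104  0.015 ]
 [ 0.4465 -0.4262  0.015 ]]
[0.2282 0.212  0.2288 0.2086] [ 0.5421 -0.3044  0.015 ]
```

apply_moves(motion="0 0 0.15 1 1.5 1 8.5; 0 0 0.3 2 3 2 8.5; 0 0 0.45 3 4 3 8.5; 0 0 0.6 4 5 4 8.5; 0 0 0.72 5 6 5 8.5")

```text
clock: 1.65
tcp_pos: [0.2828, -0.4102, 0.2817]
ee_rot: [0.0, 0.981, -0.192, -0.0]
ft_force: [0.7, -0.0, 0.4]
opening: 0.995
```

apply_moves(motion="0 0 0.15 1 1.5 0 8.5; 0 0 0.3 2 3 0 8.5; 0 0 0.45 3 4 0 8.5; 0 0 0.6 4 5 0 8.5; 0 0 0.72 5 6 0 8.5")

```text
clock: 2.15
tcp_pos: [0.3329, -0.3502, 0.2814]
ee_rot: [0.0, 0.986, 0.166, -0.0]
ft_force: [-0.2, 0.1, -0.7]
opening: 0.994
```

apply_moves(motion="0 0 0.15 1 1.5 0 8.5; 0 0 0.3 2 3 0 8.5; 0 0 0.45 3 4 0 8.5; 0 0 0.6 4 5 0 8.5; 0 0 0.72 5 6 0 8.5")

```text
clock: 2.65
tcp_pos: [0.3829, -0.2902, 0.2814]
ee_rot: [0.0, 0.864, 0.503, -0.0]
ft_force: [-0.3, -0.1, 0.6]
opening: 0.998
```

apply_moves(motion="0 0 0.15 1 1.5 0 8.5; 0 0 0.3 2 3 0 8.5; 0 0 0.45 3 4 0 8.5; 0 0 0.6 4 5 0 8.5; 0 0 0.72 6 5 0 8.5")

```text
clock: 3.15
tcp_pos: [0.4422, -0.2396, 0.2818]
ee_rot: [0.0, 0.632, 0.775, 0.0]
ft_force: [-0.2, 0.0, -0.8]
opening: 0.994
```

apply_moves(motion="0 0 0.15 1 0 0 8.5; 0 0 0.3 2 0 0 8.5; 0 0 0.45 3 0 0 8.5; 0 0 0.6 4 0 0 8.5; 0 0 0.72 5 0 0 8.5")

```text
clock: 3.65
tcp_pos: [0.4929, -0.2407, 0.2812]
ee_rot: [0.0, 0.318, 0.948, -0.0]
ft_force: [0.2, 0.6, -0.8]
opening: 0.997
```

apply_moves(motion="0 0 0.15 0 0 0 8.5; 0 0 0.3 0 0 0 8.5; 0 0 0.45 0 0 0 8.5; 0 0 0.6 0 0 0 8.5; 0 0 0.72 0 0 0 8.5")

```text
clock: 4.15
tcp_pos: [0.4925, -0.2407, 0.2813]
ee_rot: [0.0, -0.036, 0.999, -0.0]
ft_force: [0.4, -0.5, -0.3]
opening: 0.995
```

```bash
python3 - <<'E'
from h import *
s=sense();print(s['clock'],s['joints'],s['qd'],s['tcp_pos'],s['ee_rot'])
p=camera_params("wrist");im=camera("wrist");cv2.imwrite("pics/w1.png",im)
import pickle;pickle.dump(p,open("w1.pkl","wb"));print(p['pose'])
E
```

```text
4.15 [-4.54580039e-01  2.68165046e-01  1.54286745e-01  1.45685050e+00
  3.00783958e-05 -2.09774015e+00] [-4.80729673e-04 -3.28654805e-05  9.18403160e-04  5.37621056e-04
  7.13499752e-04 -1.16507244e+00] [ 0.49250422 -0.24068461  0.28125863] [ 3.68660526e-05 -3.61739994e-02  9.99345506e-01 -2.64826402e-06]
[[-9.97402556e-01 -6.82972260e-02 -2.28829708e-02  4.98032146e-01]
 [-7.20287540e-02  9.45710341e-01  3.16928713e-01 -3.22068775e-01]
 [-4.68979310e-06  3.17753740e-01 -9.48173276e-01  4.23210194e-01]
 [ 0.00000000e+00  0.00000000e+00  0.00000000e+00  1.00000000e+00]]
```

View pics/w1.png

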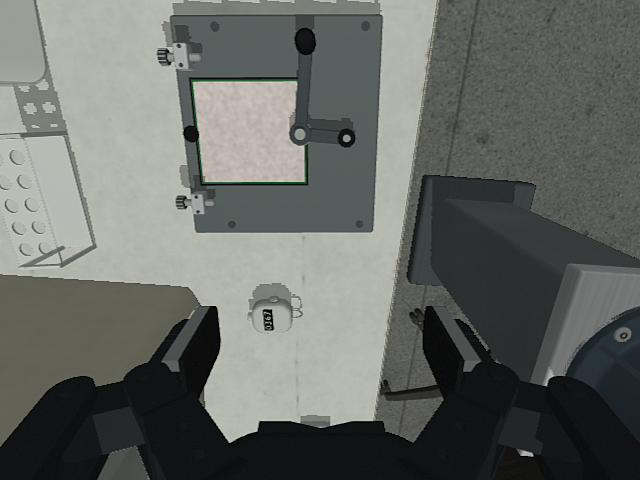

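Wrist view: the whole board spans (173,15) to (375,231). The pivot is at (300,133), knob at (305,41), nose at (346,138), screw tips near (200,56) and (213,202), and the counter at (272,316). I'll take a settled frame and enlarge it for subpixel points.

```bash
python3 - <<'E'
from h import *
import pickle
p=camera_params("wrist");im=camera("wrist");cv2.imwrite("w2full.png",im)
pickle.dump(p,open("w2.pkl","wb"));print(sense()['tcp_pos'],sense()['ee_rot'])
cv2.imwrite("pics/w2board.png",cv2.resize(im[5:245,160:400],None,fx=2.5,fy=2.5,interpolation=cv2.INTER_CUBIC))
a=cv2.resize(im[36:76,150:220],None,fx=8,fy=8,interpolation=cv2.INTER_CUBIC)
b=cv2.resize(im[182:222,165:235],None,fx=8,fy=8,interpolation=cv2.INTER_CUBIC)
cv2.imwrite("pics/w2tips.png",cv2.vconcat([a,b])[:600])
E
```

```text
[ 0.49250728 -0.240657    0.28126863] [ 5.18336380e-05 -3.40580615e-02  9.99419855e-01  5.77754925e-06]
```

View pics/w2board.png

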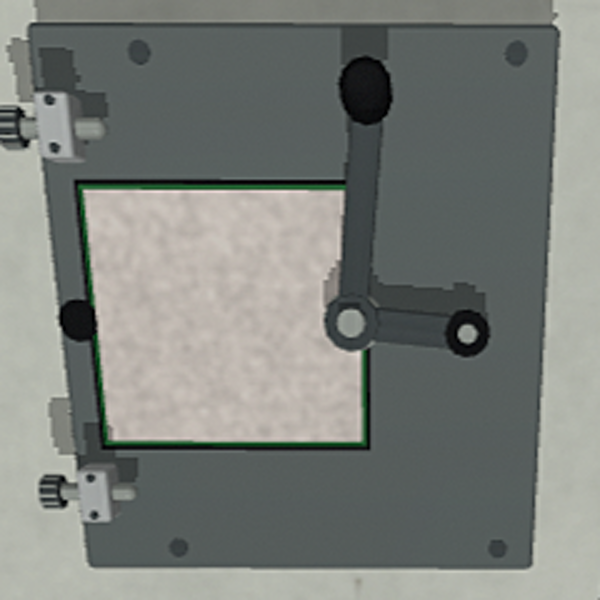

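View pics/w2tips.png

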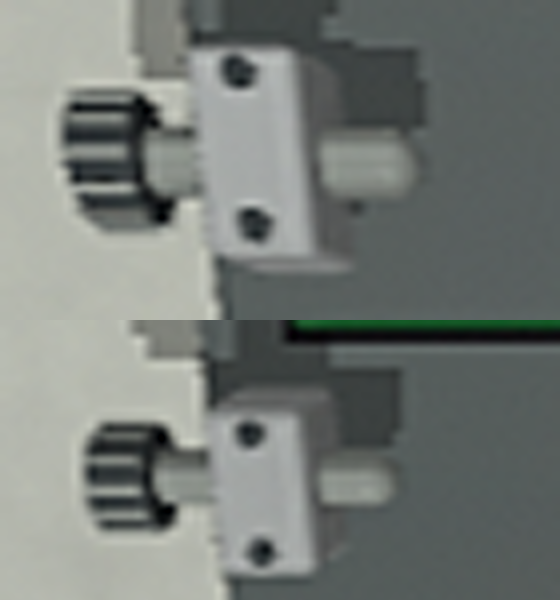

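```bash
cat > meas.py <<'E'
from h import *
import pickle
np.set_printoptions(precision=4,suppress=True)
p=pickle.load(open("w2.pkl","rb"))
f=lambda c,s,o:(np.array(c)+.5)/s-.5+o
c=[f(x,2.5,[160,5]) for x in([29,24],[558,27],[531,569],[90,568])]
w=np.array([onplane(x,p,.015) for x in c]);print(w)
M=np.array([[.1075,-.115],[-.1075,-.115],[-.1075,.115],[.1075,.115]])
def res(v): return (place(np.c_[M,0*M[:,0]],*v)[:,:2]-w[:,:2]).ravel()
r=least_squares(res,[.54,-.3,.07]);print("board",r.x,r.fun.reshape(-1,2)*1e3)
B=r.x
tr=onplane(f([417,168],8,[150,36]),p,.0233);tl=onplane(f([396,165],8,[165,182]),p,.0233)
inv=lambda q:(np.array([[np.cos(B[2]),np.sin(B[2])],[-np.sin(B[2]),np.cos(B[2])]])@(q[:2]-B[:2]))*1e3
print("tipR",tr,inv(tr),"tipL",tl,inv(tl)); d=tl-tr; print("line yaw",np.arctan2(-d[0],d[1]))
pv=onplane(f([350,322],2.5,[160,5]),p,.032);print("pivot",pv,inv(pv))
kn=onplane(f([365,88],2.5,[160,5]),p,.050);print("knob",kn,inv(kn))
print("expected knob",place(np.array([[-.0225,-.085,0]]),*B))
for z in(0,.022): print("counter",onplane([272,316],p,z))
E
python3 meas.py
```

```text
[[ 0.6549 -0.4079  0.015 ]
 [ 0.4444 -0.4234  0.015 ]
 [ 0.4271 -0.1969  0.015 ]
 [ 0.6381 -0.1809  0.015 ]]
board [ 0.5411 -0.3023  0.0748] [[ 2.0114 -0.973 ]
 [-1.8807 -1.6196]
 [-1.7711  1.2778]
 [ 1.6404  1.3148]]
tipR [ 0.6231 -0.371   0.0233] [ 76.6425 -74.731 ] tipL [ 0.6131 -0.2212  0.0233] [77.8765 75.4336]
line yaw 0.06661362303886005
pivot [ 0.5195 -0.3046  0.032 ] [-21.6919  -0.7195]
knob [ 0.518  -0.3894  0.05  ] [-29.5832 -85.1434]
expected knob [[ 0.525  -0.3887  0.    ]]
counter [ 0.5445 -0.064   0.    ]
counter [ 0.5421 -0.0774  0.022 ]
```

apply_moves(motion="0 0 0 -3 4.5 0 8.5; 0 0 0 -5 9 0 8.5; 0 0 0 -6 13.5 0 6; 0 0 0 -6.5 18 0 4.5; 0 0 0 -6.5 22.5 0 4")

```text
clock: 4.75
tcp_pos: [0.4264, -0.0142, 0.2817]
ee_rot: [0.001, -0.031, 1.0, -0.0]
ft_force: [2.1, -0.9, 0.1]
opening: 0.508
```

apply_moves(motion="0 0 0 0 4.5 -1 4; 0 0 0 1 9 -3 4; 0 0 0 2 13.5 -5 4; 0 0 0 3 17 -7 4; 0 0 0 4 20 -8 4")

```text
clock: 5.25
tcp_pos: [0.4669, 0.1863, 0.1998]
ee_rot: [-0.001, -0.032, 0.999, -0.0]
ft_force: [-0.2, -0.5, -0.1]
opening: 0.471
```

```bash
cat > look.py <<'E'
import sys
from h import *
import pickle
t=sys.argv[1]
p=camera_params("wrist");im=camera("wrist");p=camera_params("wrist");im=camera("wrist");cv2.imwrite(f"pics/{t}.png",im);pickle.dump(p,open(f"{t}.pkl","wb"))
s=sense();print(s['clock'],s['tcp_pos'],s['ee_rot'],s['ft_force'],s['opening'])
if len(sys.argv)>2:
    r=silhouettes("wrist",sys.argv[2])
    if r: np.save(f"m_wrist_{sys.argv[2]}.npy",r[0]['pixels']);print(r[0]['score'],r[0]['bbox'])
E
python3 look.py r1 straightedge
```

```text
5.35 [0.46766843 0.18730314 0.19938194] [-8.88534515e-04 -3.28776158e-02  9.99458990e-01  1.01885362e-05] [-0.36125077 -1.42024177  0.9306694 ] 0.4720391034417122
0.65 [319.2, 219.1, 50.9, 191.5]
```

View pics/r1.png

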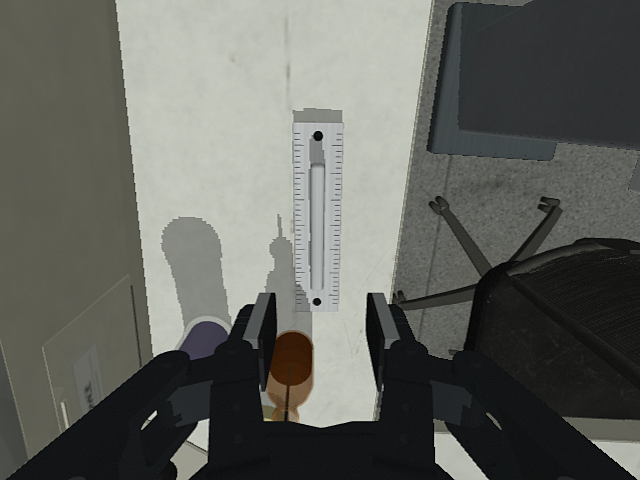

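```bash
python3 - <<'E'
from h import *
import pickle
np.set_printoptions(precision=4,suppress=True)
p=pickle.load(open("r1.pkl","rb"))
px=[[293.5,122.5],[343,122.5],[338.5,311],[295,311]]
w=np.array([onplane(x,p,.01) for x in px]);print(w,w.mean(0))
d=(w[0]+w[1]-w[2]-w[3])/2;print("len",np.linalg.norm(d),"yaw",np.arctan2(-d[0],d[1])%np.pi, np.linalg.norm(w[0]-w[1]),np.linalg.norm(w[2]-w[3]))
a,b=onplane([317,165],p,.032),onplane([317,290],p,.032);print("rib",a,b)
print(onplane([318,135.5],p,.01),onplane([317,301],p,.01))
ms=np.load("m_wrist_straightedge.npy")
parts=[box(.045,.19,0,.01),box(.012,.12,.01,.032)]
f=lambda v:-(lambda m:(m&ms).sum()/(m|ms).sum())(mask([place(b,*v) for b in parts],p))
x0=[.47,.208,.065];s=np.array([[0,0,0],[.01,0,0],[0,.01,0],[0,0,.08]])+x0
r=minimize(f,x0,method='Nelder-Mead',options=dict(initial_simplex=s,xatol=1e-5,fatol=1e-5));print(r.x,r.fun)
E
```

```text
[[0.4968 0.1137 0.01  ]
 [0.4533 0.1109 0.01  ]
 [0.4422 0.2988 0.01  ]
 [0.4877 0.3017 0.01  ]] [0.47   0.2063 0.01  ]
len 0.18823205769428353 yaw 0.05367090565162336 0.04359873353751503 0.045622390334010186
rib [0.4739 0.1465 0.032 ] [0.4667 0.2646 0.032 ]
[0.4746 0.1233 0.01  ] [0.4654 0.2885 0.01  ]
[0.4704 0.2068 0.0543] -0.974975519529975
```

apply_moves(motion="0 0 -0.01 0.2 1.9 -5 4; 0 0 -0.01 0.2 1.9 -10 4; 0 0 -0.01 0.2 1.9 -14 4; 0 0 -0.01 0.2 1.9 -17 4; 0 0 -0.01 0.2 1.9 -17.5 4")

```text
clock: 5.9
tcp_pos: [0.4673, 0.2016, 0.0238]
ee_rot: [-0.002, -0.027, 1.0, -0.001]
ft_force: [-0.2, 0.4, 0.9]
opening: 0.467
```

```bash
python3 look.py r2
```

```text
6.0 [0.46939428 0.20259128 0.02655334] [-3.80980541e-04 -2.70756665e-02  9.99633289e-01 -2.26671031e-04] [0.35555927 0.048035   0.77583143] 0.4695012608012622
```

View pics/r2.png

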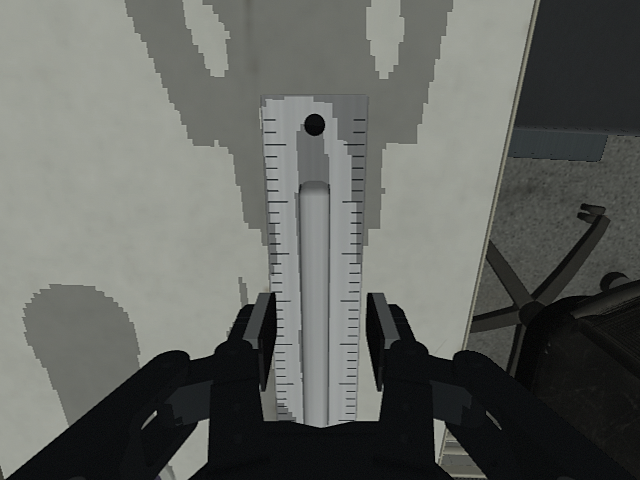

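apply_moves(motion="0 0 0 0.1 0.2 -0.6 4; 0 0 0 0.1 0.3 -1.1 4; 0 0 0 0.1 0.3 -1.1 1.5; 0 0 0 0.1 0.3 -1.1 0.6; 0 0 0 0.1 0.3 -1.1 0.6", force=40)

```text
clock: 6.5
tcp_pos: [0.4709, 0.2066, 0.0159]
ee_rot: [0.001, -0.028, 1.0, 0.0]
ft_force: [-0.9, 0.4, 4.5]
opening: 0.126
```

apply_moves(motion="0 0 0 0 0 0 0.6; 0 0 0 0 0 0 0.6; 0 0 0 0 0 0 0.6; 0 0 0 0 0 0 0.6", force=40)

```text
clock: 6.9
tcp_pos: [0.4709, 0.2065, 0.0159]
ee_rot: [0.001, -0.028, 1.0, 0.0]
ft_force: [-0.1, -0.5, 7.0]
opening: 0.129
```

apply_moves(motion="0 0 0 0 0 1 0.6; 0 0 0 -1 0 3 0.6; 0 0 0 -2 0 6 0.6; 0 0 0 -3.5 -1 9 0.6; 0 0 0 -5 -3 10.5 0.6", force=60)

```text
clock: 7.4
tcp_pos: [0.4209, 0.1771, 0.1228]
ee_rot: [0.001, -0.029, 1.0, 0.001]
ft_force: [-0.5, -0.5, -2.0]
opening: 0.121
```

```bash
python3 look.py r3
```

```text
7.5 [0.41929098 0.17508252 0.12262726] [ 8.01736099e-04 -2.79626023e-02  9.99608647e-01  5.86033509e-05] [-0.22198171  0.54466134 -2.13086889] 0.12376473517694077
```

View pics/r3.png

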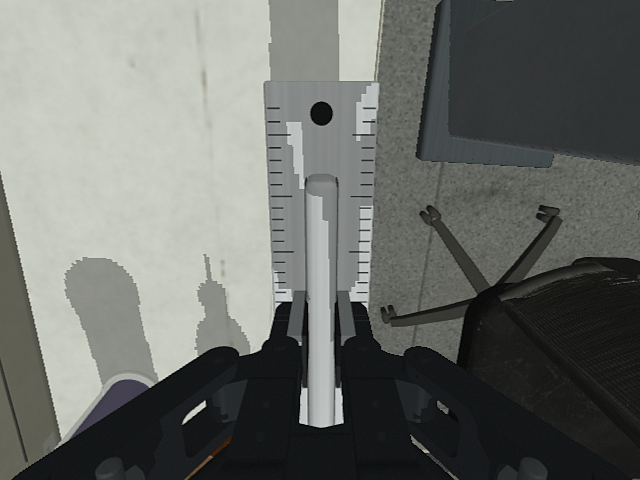

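The rule is held straight and level. Carrying it past the analyser with the arm drawn in.

apply_moves(motion="0 0 0 0 -3.5 0 0.6; 0 0 0 -0.5 -8 0 0.6; 0 0 0 -1 -12.5 0 0.6; 0 0 0 -1 -17 0 0.6; 0 0 0 -1 -21.5 0 0.6")

```text
clock: 8.0
tcp_pos: [0.4101, -0.0402, 0.1203]
ee_rot: [0.0, -0.028, 1.0, 0.0]
ft_force: [1.1, -0.6, -1.8]
opening: 0.123
```

apply_moves(motion="0 0 0 0 -4.5 0 0.6; 0 0 0 0.5 -9 0 0.6; 0 0 0 1 -13.5 0 0.6; 0 0 0.01 3 -18 0 0.6; 0 0 0.01 5 -22 0 0.6")

```text
clock: 8.5
tcp_pos: [0.4606, -0.2611, 0.1202]
ee_rot: [0.0, -0.033, 0.999, -0.0]
ft_force: [1.4, 0.4, -1.1]
opening: 0.123
```

apply_moves(motion="0 0 0 2 -2 0 0.6; 0 0 0 5 -4 0 0.6; 0 0 0 8 -4 0 0.6; 0 0 0 10.5 -4 0 0.6; 0 0 0 12.2 -4 0 0.6")

```text
clock: 9.0
tcp_pos: [0.5841, -0.2987, 0.1193]
ee_rot: [-0.0, -0.033, 0.999, 0.0]
ft_force: [-0.5, 0.6, -2.1]
opening: 0.123
```

```bash
python3 look.py r4; python3 - <<'E'
from h import *
cv2.imwrite("pics/s4.png",cv2.resize(camera("side")[260:440,240:440],None,fx=3,fy=3))
E
```

```text
9.1 [ 0.58435803 -0.29841053  0.1190654 ] [-7.81865538e-05 -3.36973490e-02  9.99432048e-01  2.53844561e-04] [ 0.46581243  0.02510383 -1.7549877 ] 0.12261795960337996
```

View pics/r4.png

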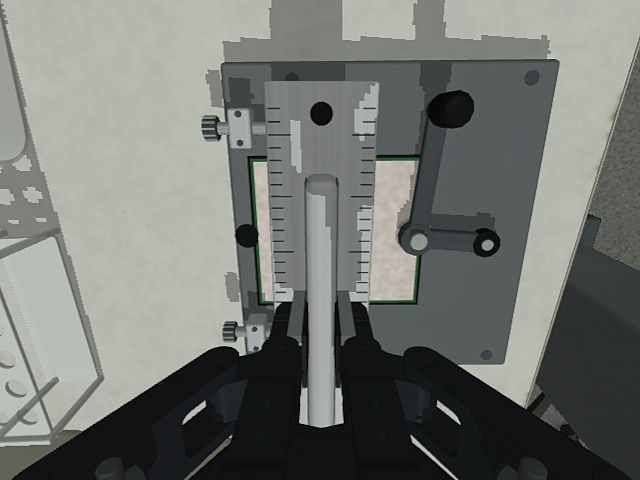

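View pics/s4.png

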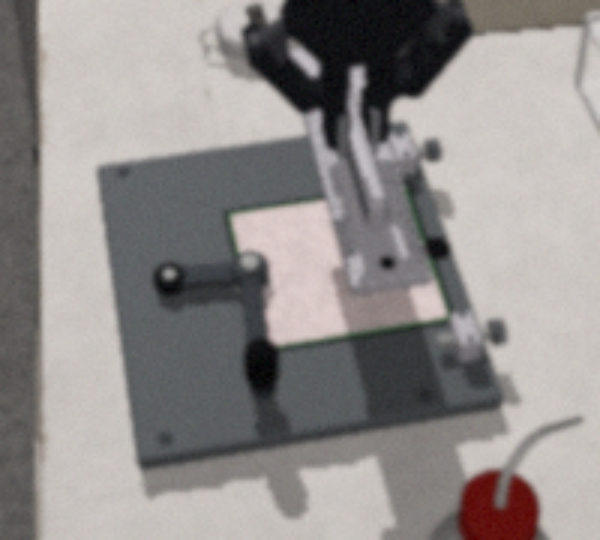

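apply_moves(motion="0 0 0 -0.3 0 -3 0.6; 0 0 0 -0.4 0 -5.5 0.6; 0 0 0 -0.4 0 -7.2 0.6; 0 0 0 -0.4 0 -7.7 0.6; 0 0 0 -0.4 0 -7.7 0.6")

```text
clock: 9.65
tcp_pos: [0.5774, -0.2985, 0.0429]
ee_rot: [-0.001, -0.033, 0.999, 0.0]
ft_force: [-0.1, -0.0, -2.3]
opening: 0.123
```

```bash
python3 look.py r5
```

```text
9.75 [ 0.57869994 -0.298983    0.04434995] [ 5.47092916e-04 -3.31006433e-02  9.99451824e-01 -3.14566320e-04] [ 0.07319758 -0.09342169 -3.27076454] 0.1218771654202756
```

View pics/r5.png

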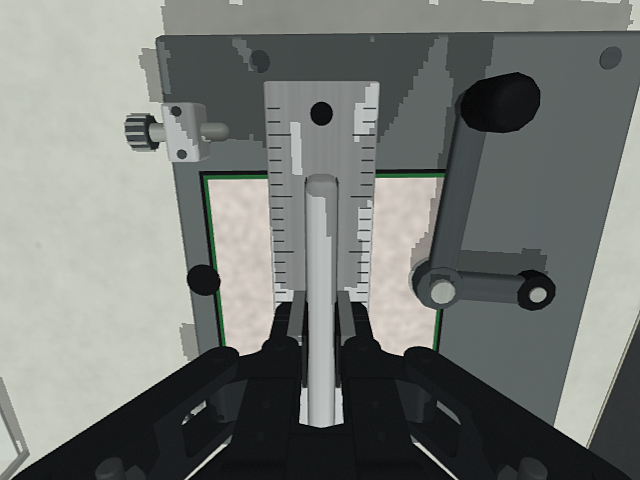

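apply_moves(motion="0 0 0 0 0 -0.5 0.6; 0 0 0 0 0 -0.9 0.6; 0 0 0 0 0 -1.1 0.6; 0 0 0 0 0 -1.2 0.6; 0 0 0 0 0 -1.2 0.6")

```text
clock: 10.25
tcp_pos: [0.5785, -0.2987, 0.0313]
ee_rot: [0.0, -0.033, 0.999, 0.0]
ft_force: [-0.6, -0.1, -2.1]
opening: 0.117
```

apply_moves(motion="0 0 0 0 0 -0.1 0.6; 0 0 0 0 0 -0.1 0.6")

```text
clock: 10.45
tcp_pos: [0.5786, -0.2987, 0.0311]
ee_rot: [0.0, -0.033, 0.999, -0.0]
ft_force: [-2.0, 1.1, 4.3]
opening: 0.116
```

Touchdown felt (4.3 N). I'll loosen the jaws so the rule can align itself, then slide it towards the screws.

apply_moves(motion="0 0 0 0 0 0 1.9; 0 0 0 0 0 0.1 1.9; 0 0 0 0 0 0.2 1.9; 0 0 0 0 0 0.2 1.9")

```text
clock: 10.85
tcp_pos: [0.5787, -0.2988, 0.0325]
ee_rot: [0.0, -0.033, 0.999, -0.0]
ft_force: [0.2, -0.3, 0.3]
opening: 0.23
```

```bash
python3 look.py r6
```

```text
10.95 [ 0.5785503  -0.2987013   0.03227446] [ 8.97159641e-05 -3.32030056e-02  9.99448623e-01 -4.63479477e-05] [0.1973245  0.57206073 0.07168629] 0.2254805291960652
```

View pics/r6.png

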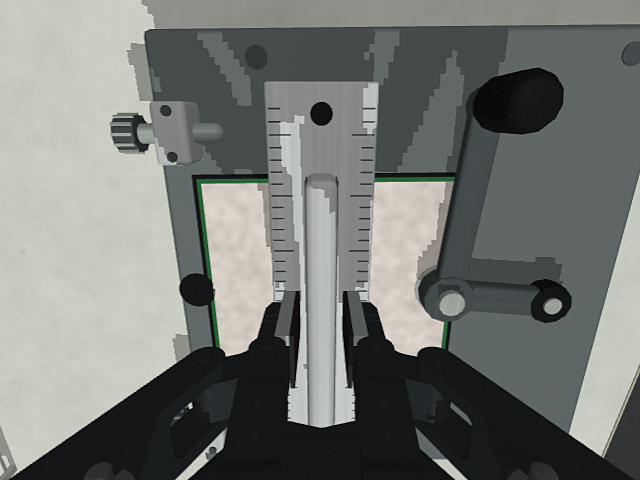

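apply_moves(motion="0 0 0 0.4 0.03 0 1.9; 0 0 0 0.8 0.05 0 1.9; 0 0 0 1.1 0.07 0 1.9; 0 0 0 1.3 0.09 0 1.9; 0 0 0 1.5 0.1 0 1.9")

```text
clock: 11.45
tcp_pos: [0.5935, -0.2977, 0.0322]
ee_rot: [-0.0, -0.033, 0.999, -0.0]
ft_force: [-3.7, 0.1, 2.2]
opening: 0.219
```

apply_moves(motion="0 0 0 0.1 0 0 1.9; 0 0 0 0.2 0.01 0 1.9; 0 0 0 0.2 0.01 0 1.9")

```text
clock: 11.75
tcp_pos: [0.5957, -0.2975, 0.0322]
ee_rot: [0.0, -0.033, 0.999, 0.0]
ft_force: [-2.0, 0.0, 1.8]
opening: 0.229
```

```bash
python3 look.py r7
```

```text
11.85 [ 0.59564422 -0.29754264  0.03222529] [ 2.00886248e-04 -3.32268233e-02  9.99447816e-01  3.86808133e-05] [-2.14635715 -0.69335774  1.02110636] 0.22332528829246973
```

View pics/r7.png

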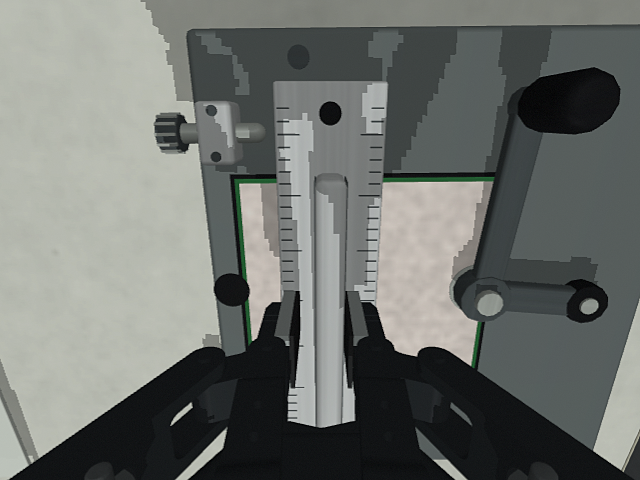

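apply_moves(motion="0 0 0 0.1 0 0 1.9; 0 0 0 0.2 0.01 0 1.9; 0 0 0 0.3 0.02 0 1.9; 0 0 0 0.4 0.03 0 1.9; 0 0 0 0.4 0.03 0 1.9")

```text
clock: 12.35
tcp_pos: [0.5995, -0.2973, 0.0323]
ee_rot: [-0.0, -0.033, 0.999, -0.0]
ft_force: [-3.4, 0.2, 1.3]
opening: 0.223
```

apply_moves(motion="0 0 0 0.05 0 0 1.9; 0 0 0 0.1 0 0 1.9; 0 0 0 0.1 0 0 1.9")

```text
clock: 12.65
tcp_pos: [0.5996, -0.2973, 0.0322]
ee_rot: [-0.001, -0.033, 0.999, 0.0]
ft_force: [-6.2, -0.7, 4.0]
opening: 0.223
```

```bash
python3 look.py r8;python3 -c "
from workcell import *;print(sense()['wrist_torque'])"
```

```text
12.75 [ 0.59957868 -0.29728202  0.03224957] [-7.23394149e-04 -3.30268022e-02  9.99454203e-01  4.70910498e-05] [-5.71387784 -0.57379717  3.84574129] 0.22542933286004527
[-0.10224935  1.32663542 -0.01403379]
```

View pics/r8.png

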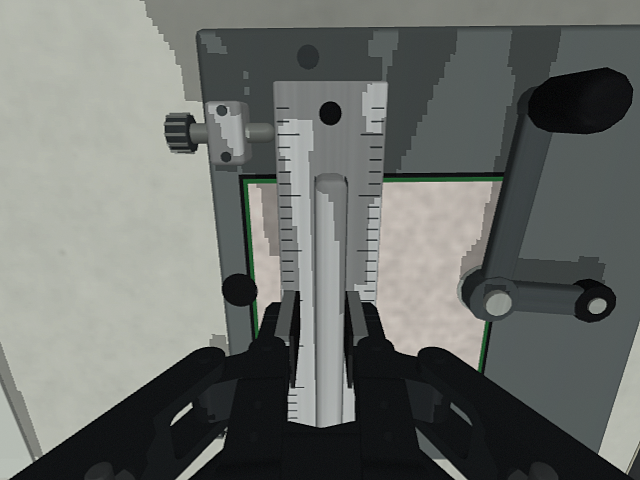

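Contact: the force rose to about 6 N, the motion stalled, and the twist about z is near zero, so both tips seem to bear. Releasing and checking.

apply_moves(motion="0 0 0 -0.1 0 0 2.5; 0 0 0 -0.15 0 0 3.2; 0 0 0 -0.15 0 0 3.5; 0 0 0 -0.15 0 1 3.5; 0 0 0 -0.15 0 4 3.5")

```text
clock: 13.25
tcp_pos: [0.5975, -0.2964, 0.0704]
ee_rot: [-0.002, -0.033, 0.999, 0.001]
ft_force: [0.2, -0.3, -0.4]
opening: 0.413
```

apply_moves(motion="0 0 0 0 2 3 3.5; 0 0 0 -1 5 6 3.5; 0 0 0 -2 8 9 3.5; 0 0 0 -3 10 11 3.5; 0 0 0 -4 10 12 3.5")

```text
clock: 13.75
tcp_pos: [0.5596, -0.1953, 0.1955]
ee_rot: [0.002, -0.035, 0.999, -0.0]
ft_force: [0.4, 0.2, -0.1]
opening: 0.412
```

```bash
python3 look.py r9; python3 - <<'E'
from h import *
cv2.imwrite("pics/s9.png",cv2.resize(camera("side")[260:440,240:440],None,fx=3,fy=3,interpolation=cv2.INTER_CUBIC))
E
```

```text
13.85 [ 0.55901876 -0.19742471  0.19460159] [ 1.56122879e-03 -3.35311578e-02  9.99436195e-01 -7.17952024e-04] [ 0.15760524 -1.01236449  0.4002825 ] 0.4120976412844918
```

View pics/r9.png

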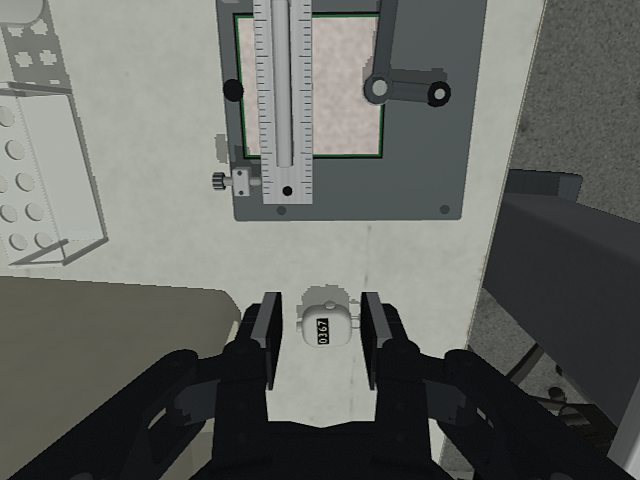

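View pics/s9.png

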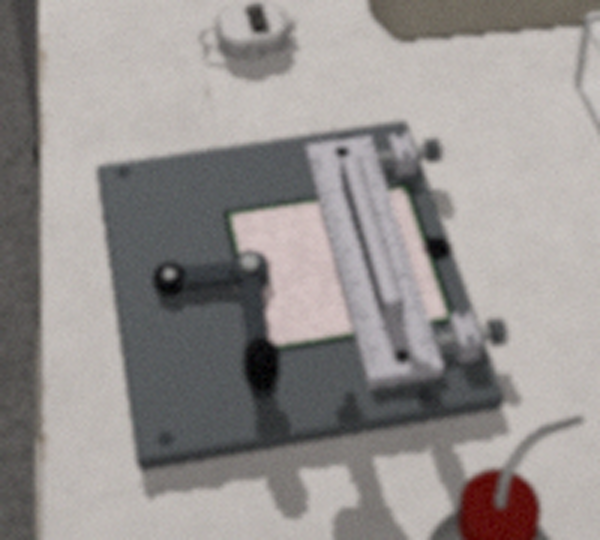

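```bash
python3 - <<'E'
from h import *
a=cv2.imread("pics/r9.png")[160:210,205:285];b=cv2.imread("pics/r8.png")[95:175,160:290]
a=cv2.resize(a,(640,400),interpolation=cv2.INTER_CUBIC);cv2.imwrite("pics/z9.png",a)
E
```

```text
(no output)
```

View pics/z9.png

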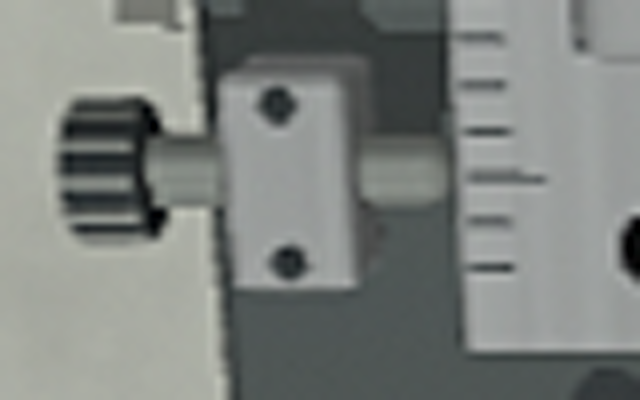

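The left tip looks within about 1 px of the edge, so I'll look from directly above both tips.

apply_moves(motion="0 0 0 2 -3 0.5 3.5; 0 0 0 4 -6 1 3.5; 0 0 0 4.5 -6.5 1.5 3.5; 0 0 0 4.5 -6.5 1.5 3.5")

```text
clock: 14.3
tcp_pos: [0.6046, -0.2645, 0.2054]
ee_rot: [-0.001, -0.032, 0.999, 0.0]
ft_force: [0.2, -0.0, -0.4]
opening: 0.414
```

```bash
python3 look.py r10; python3 - <<'E'
from h import *
import pickle
im=cv2.imread("pics/r10.png");p=pickle.load(open("r10.pkl","rb"))
o=[]
for t in([.6131,-.2212,.0233],[.6231,-.371,.0233]):
    u,v=proj(t,p)[0].astype(int);print(u,v)
    o.append(cv2.resize(im[max(v-20,0):v+20,u-35:u+35],(560,320) if v>20 else (560,8*(v+20)),interpolation=cv2.INTER_CUBIC))
cv2.imwrite("pics/z10.png",cv2.vconcat(o)[:640,:])
E
```

```text
14.4 [ 0.6035038  -0.26276389  0.20562427] [-9.38639534e-04 -3.26473503e-02  9.99466365e-01  5.05286982e-04] [-0.95159249 -0.60200391 -0.98571804] 0.4095617912931385
307 251
305 83
```

View pics/z10.png

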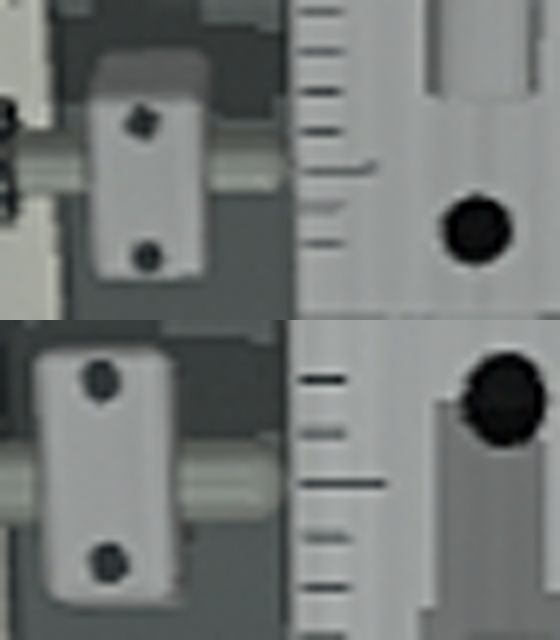

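View pics/r10.png

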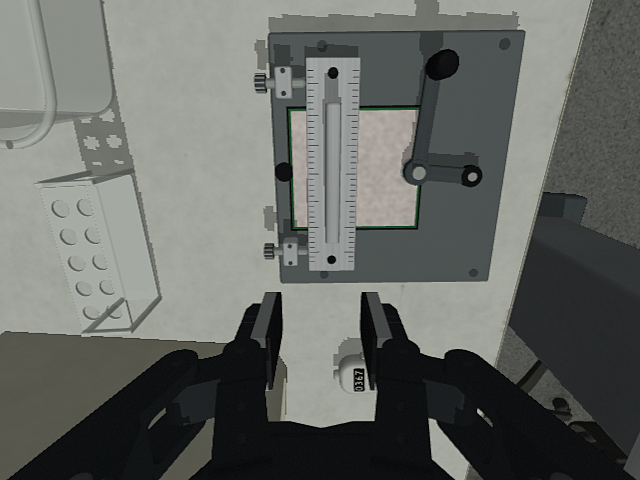

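```bash
python3 - <<'E'
from h import *
import pickle
im=cv2.imread("pics/r10.png")
cv2.imwrite("pics/z10b.png",cv2.resize(im[30:200,390:500],None,fx=3.5,fy=3.5,interpolation=cv2.INTER_CUBIC))
p=pickle.load(open("r10.pkl","rb"))
print("pivot",onplane([418.5,172.5],p,.032),"nose",onplane([471.5,175.5],p,.032),"knobtop?",onplane([444,63],p,.06),"knob mid",onplane([442,66],p,.045))
# model knob mask outline
B=[.5411,-.3023,.0748]
a=np.linspace(0,6.28,24,endpoint=False)
for z in(.029,.061): print(z,proj(place(np.c_[-.0225+.01*np.cos(a),-.085+.01*np.sin(a),0*a+z],*B),p).mean(0))
E
```

```text
pivot [ 0.51999549 -0.30475105  0.032     ] nose [ 0.47297757 -0.30514527  0.032     ] knobtop? [ 0.52133788 -0.38835204  0.06      ] knob mid [ 0.51793073 -0.38844152  0.045     ]
0.029 [427.0543629   67.58157397]
0.061 [439.54863608  61.75354744]
```

View pics/z10b.png

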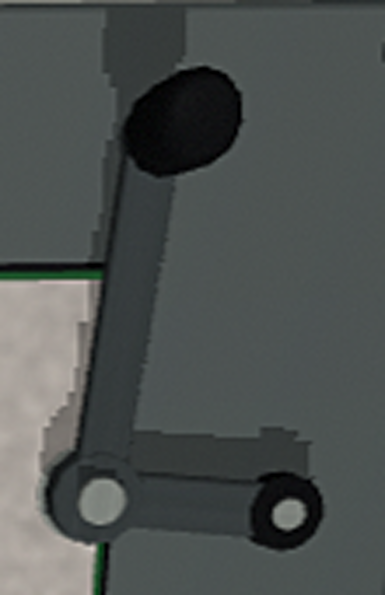

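```bash
cat > lev.py <<'E'
import numpy as np
P=np.array([.519,-.3045]);r=.085
def K(t):
    f=-np.pi/2+.0748-t; return P+r*np.array([np.cos(f),np.sin(f)])
E
python3 - <<'E'
from h import *
from lev import *
o1,d1=ray([406,432],camera_params("side"));o2,d2=ray([440,143],camera_params("scene"))
A=np.c_[d1,-d2];t=np.linalg.lstsq(A,o2-o1,rcond=None)[0];print("cap",o1+d1*t[0],o2+d2*t[1])
o1,d1=ray([433,401],camera_params("side"));
for z in(.12,.16,.2):print(onplane([433,401],camera_params("side"),z))
for t in(.08,):print(K(t))
E
```

```text
cap [ 0.61020797 -0.55390945  0.14242933] [ 0.60033363 -0.55829689  0.13785918]
[ 0.6655824  -0.49661179  0.12      ]
[ 0.65419419 -0.52210274  0.16      ]
[ 0.64280598 -0.5475937   0.2       ]
[ 0.518558   -0.38949885]
```

apply_moves(motion="0 0 0 -3 -3 0 3.2; 0 0 -0.07 -6 -7 -1 3.2; 0 0 -0.07 -8.5 -11 -4 3.2; 0 0 -0.07 -8.5 -12.7 -7 3.2; 0 0 -0.07 -8.5 -12.7 -9.5 3.2")

```text
clock: 14.9
tcp_pos: [0.5168, -0.3912, 0.1101]
ee_rot: [-0.0, 0.003, 1.0, 0.0]
ft_force: [1.1, 0.0, -0.3]
opening: 0.373
```

```bash
python3 look.py r11
```

```text
15.0 [ 0.51610997 -0.38789818  0.10822302] [-0.0028089   0.00238273  0.99999073  0.00223134] [ 0.33571926 -0.34038143 -0.61501002] 0.3707011295806864
```

View pics/r11.png

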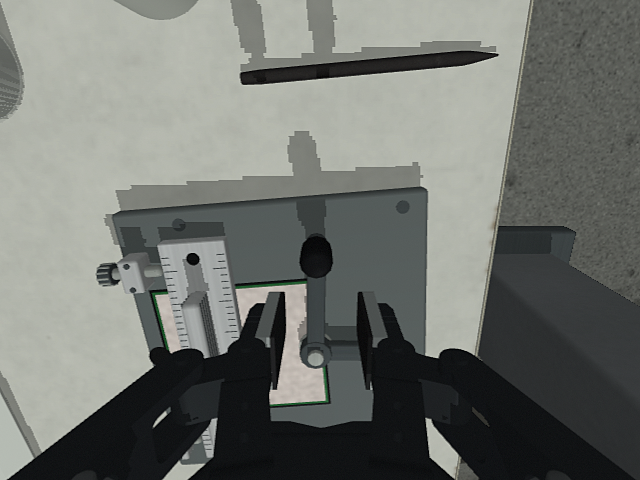

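```bash
python3 - <<'E'
from h import *
import pickle
p=pickle.load(open("r11.pkl","rb"))
print(onplane([315.5,245],p,.06),onplane([315.5,262],p,.045),onplane([315,354],p,.032),sense()['tcp_pos'])
for z in(.06,.1): print(proj([.5165,-.389,z],p))
E
```

```text
[ 0.51793335 -0.40266675  0.06      ] [ 0.51824245 -0.38611556  0.045     ] [ 0.5195535  -0.30931033  0.032     ] [ 0.51610997 -0.38789818  0.10822302]
[[318.27114715 267.46733794]]
[[318.17028982 301.98075125]]
```

apply_moves(motion="0 0 0 0.1 -0.1 -2.5 3.2; 0 0 0 0.1 -0.1 -5 3.2; 0 0 0 0.1 -0.1 -6.5 3.2; 0 0 0 0.1 -0.1 -7.4 3.2; 0 0 0 0.1 -0.1 -7.5 3.2")

```text
clock: 15.5
tcp_pos: [0.5201, -0.3895, 0.0373]
ee_rot: [-0.0, 0.001, 1.0, 0.0]
ft_force: [-0.4, -0.3, -0.3]
opening: 0.379
```

```bash
python3 look.py r12
```

```text
15.6 [ 0.52055312 -0.39015287  0.03829539] [ 4.72237513e-04  1.49128960e-03  9.99998733e-01 -2.93752085e-04] [-0.87426904 -0.13101278  0.93815757] 0.37334893406876524
```

View pics/r12.png

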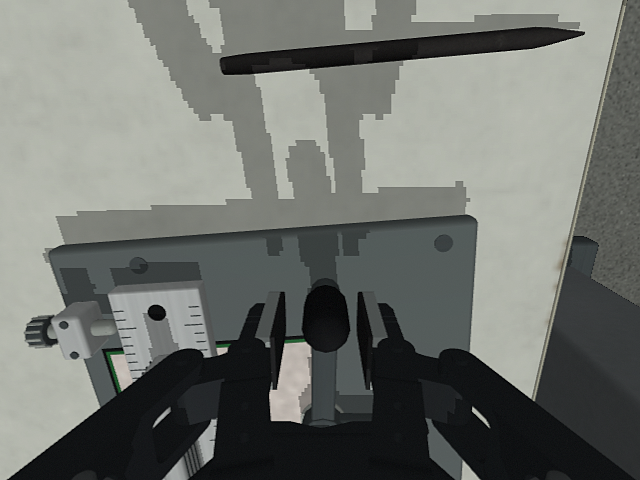

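```bash
cat > plan.py <<'E'
import sys
from lev import *
from workcell import sense
s=sense();q=s['ee_rot'];yaw=2*np.arctan2(q[2],q[1])
t0=np.pi+.0748-yaw
t0=(t0+1)%(2*np.pi)-1
k=K(t0);e=(s['tcp_pos'][:2]-k)
f=-np.pi/2+.0748-t0;rad=np.array([np.cos(f),np.sin(f)]);tan=np.array([rad[1],-rad[0]])
print("theta_tool",round(t0,3),"clock",s['clock'],"radial mm",e@rad*1e3,"ahead mm",e@tan*1e3,"F rad,tan",s['ft_force'][:2]@rad,s['ft_force'][:2]@tan,"Fz",s['ft_force'][2],"open",s['opening']*85,"z",s['tcp_pos'][2])
for t in map(float,sys.argv[1:]):
    d=(K(t)-s['tcp_pos'][:2])*100; print(t,"turn",round(-(t-t0),3),"shift",d.round(2))
E
python3 plan.py .2 .35 .5 .65 .8
```

```text
theta_tool 0.078 clock 15.6 radial mm 0.6478540238759156 ahead mm -1.8085792681437312 F rad,tan 0.13361976721630017 0.8738743947690252 Fz 0.9381575690401932 open 31.734659395845046 z 0.03829538683154314
0.2 turn -0.122 shift [-1.22  0.13]
0.35 turn -0.272 shift [-2.47  0.39]
0.5 turn -0.422 shift [-3.66  0.82]
0.65 turn -0.572 shift [-4.78  1.43]
0.8 turn -0.722 shift [-5.79  2.2 ]
```

apply_moves(motion="0 0 -0.05 -0.5 0 -0.2 2.6; 0 0 -0.12 -1.2 0.1 -0.2 2.6; 0 0 -0.25 -2.2 0.3 -0.2 2.6; 0 0 -0.37 -3.3 0.7 -0.2 2.6; 0 0 -0.47 -4 1 -0.2 2.6")

```text
clock: 16.1
tcp_pos: [0.4808, -0.3811, 0.037]
ee_rot: [0.002, 0.237, 0.972, -0.001]
ft_force: [3.3, -0.7, -1.8]
opening: 0.297
```

```bash
python3 plan.py .7 .85 1 1.15 1.3; python3 look.py r13
```

```text
theta_tool 0.553 clock 16.1 radial mm 0.5761316215964986 ahead mm -1.38737140794738 F rad,tan -0.8541219904444813 -3.25771294453293 Fz -1.768270415813662 open 25.25880627089981 z 0.03700652297364987
0.7 turn -0.147 shift [-1.16  0.77]
0.85 turn -0.297 shift [-2.13  1.59]
1.0 turn -0.447 shift [-2.97  2.55]
1.15 turn -0.597 shift [-3.66  3.62]
1.3 turn -0.747 shift [-4.18  4.78]
16.2 [ 0.47998826 -0.38042311  0.03677671] [ 8.03304679e-04  2.35359603e-01  9.71907964e-01 -3.47762265e-04] [-0.84650124  0.41462388 -0.06101519] 0.30628276130057197
```

View pics/r13.png

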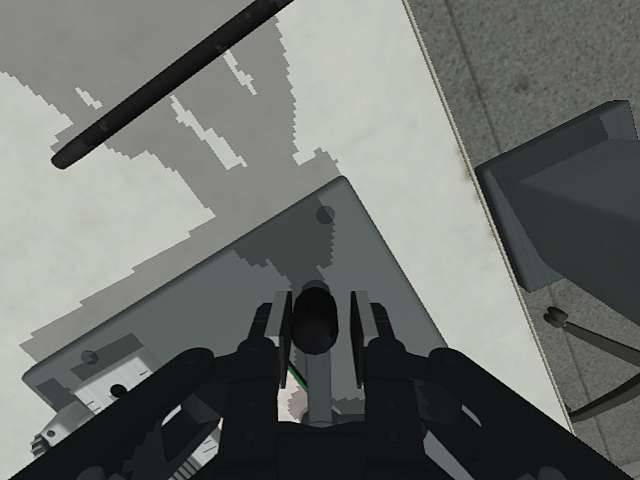

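apply_moves(motion="0 0 -0.14 -1.1 0.7 0 2.6; 0 0 -0.28 -2 1.5 0 2.6; 0 0 -0.43 -2.8 2.4 0 2.6; 0 0 -0.58 -3.5 3.5 0 2.6; 0 0 -0.72 -4.1 4.6 0 2.6")

```text
clock: 16.7
tcp_pos: [0.4401, -0.3354, 0.0366]
ee_rot: [0.002, 0.563, 0.826, -0.0]
ft_force: [3.8, -1.5, -0.4]
opening: 0.304
```

```bash
python3 plan.py 1.4 1.55 1.7 1.85 1.95
```

```text
theta_tool 1.271 clock 16.7 radial mm -0.3182567717265303 ahead mm 0.09979249818265663 F rad,tan -2.9724654121095084 -2.746477571406644 Fz -0.4013318238028589 open 25.84069026121456 z 0.036643949934402814
1.4 turn -0.129 shift [-0.36  1.02]
1.55 turn -0.279 shift [-0.58  2.27]
1.7 turn -0.429 shift [-0.6   3.55]
1.85 turn -0.579 shift [-0.44  4.81]
1.95 turn -0.679 shift [-0.22  5.63]
```

apply_moves(motion="0 0 -0.13 -0.35 1 0 2.6; 0 0 -0.27 -0.55 2.2 0 2.6; 0 0 -0.42 -0.6 3.5 0 2.6; 0 0 -0.57 -0.45 4.7 0 2.6; 0 0 -0.67 -0.2 5.5 0 2.6")

```text
clock: 17.2
tcp_pos: [0.4378, -0.2796, 0.0365]
ee_rot: [0.001, 0.803, 0.595, -0.0]
ft_force: [-2.8, -2.7, 2.5]
opening: 0.306
```

```bash
python3 plan.py 2.0 2.05 2.1 2.15 2.2 2.25; python3 look.py r14
```

```text
theta_tool 1.941 clock 17.2 radial mm -0.12007036936167008 ahead mm 0.18257667628452592 F rad,tan 1.8971204258212262 -3.355037921597783 Fz 2.523011191883664 open 26.00449456249802 z 0.036488764265680235
2.0 turn -0.059 shift [0.14 0.46]
2.05 turn -0.109 shift [0.3  0.86]
2.1 turn -0.159 shift [0.48 1.24]
2.15 turn -0.209 shift [0.67 1.62]
2.2 turn -0.259 shift [0.89 1.99]
2.25 turn -0.309 shift [1.12 2.34]
17.3 [ 0.43791644 -0.27893365  0.03621275] [6.51425814e-04 8.01952464e-01 5.97387439e-01 2.60405261e-04] [0.56743852 0.61871361 0.53610836] 0.3039370130089254
```

View pics/r14.png

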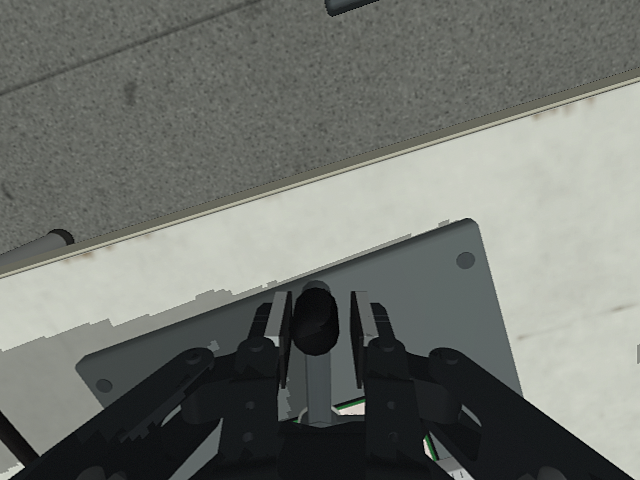

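apply_moves(motion="0 0 -0.05 0.1 0.4 0 2.6; 0 0 -0.11 0.3 0.8 0 2.6; 0 0 -0.16 0.5 1.2 0 2.6; 0 0 -0.21 0.7 1.6 0 2.6; 0 0 -0.26 0.9 1.95 0 2.6")

```text
clock: 17.8
tcp_pos: [0.4464, -0.2607, 0.036]
ee_rot: [0.001, 0.872, 0.489, -0.0]
ft_force: [-1.9, -3.1, 2.8]
opening: 0.306
```

```bash
python3 plan.py 2.25 2.3 2.35 2.4 2.45
```

```text
theta_tool 2.195 clock 17.8 radial mm -0.23754899196739832 ahead mm -0.5651483781623691 F rad,tan 0.0016532873253151683 -3.643380535951633 Fz 2.7639418667671 open 25.99049582980103 z 0.0359673442736084
2.25 turn -0.055 shift [0.26 0.45]
2.3 turn -0.105 shift [0.51 0.8 ]
2.35 turn -0.155 shift [0.78 1.13]
2.4 turn -0.205 shift [1.06 1.44]
2.45 turn -0.255 shift [1.36 1.74]
```

apply_moves(motion="0 0 -0.03 0.15 0.25 0 2.6; 0 0 -0.055 0.25 0.45 0 2.6; 0 0 -0.08 0.4 0.6 0 2.6; 0 0 -0.105 0.5 0.8 0 2.6")

```text
clock: 18.2
tcp_pos: [0.4515, -0.2522, 0.0355]
ee_rot: [0.0, 0.898, 0.441, 0.0]
ft_force: [0.6, -3.5, 0.4]
opening: 0.308
```

```bash
python3 plan.py 2.32 2.34 2.36 2.38 2.4
```

```text
theta_tool 2.304 clock 18.2 radial mm 0.38695799491512134 ahead mm 0.051147936121700675 F rad,tan -2.597390603914998 -2.375635466598838 Fz 0.3649725526746212 open 26.149545442763568 z 0.03552766183352152
2.32 turn -0.016 shift [0.11 0.08]
2.34 turn -0.036 shift [0.22 0.21]
2.36 turn -0.056 shift [0.33 0.34]
2.38 turn -0.076 shift [0.44 0.47]
2.4 turn -0.096 shift [0.56 0.6 ]
```

apply_moves(motion="0 0 -0.02 0.1 0.1 0 2.6; 0 0 -0.04 0.2 0.2 0 2.6; 0 0 -0.06 0.3 0.35 0 2.6; 0 0 -0.075 0.4 0.45 0 2.6")

```text
clock: 18.6
tcp_pos: [0.4551, -0.2472, 0.0353]
ee_rot: [0.0, 0.914, 0.406, -0.0]
ft_force: [0.3, -2.8, 1.7]
opening: 0.303
```

```bash
python3 plan.py 2.40 2.42 2.44 2.46 2.48
```

```text
theta_tool 2.38 clock 18.6 radial mm 0.8305257802476224 ahead mm -0.2739019697097406 F rad,tan -2.0800930182459414 -1.8904648869811191 Fz 1.6576137737805454 open 25.78353490035036 z 0.035261560247856885
2.4 turn -0.02 shift [0.2  0.09]
2.42 turn -0.04 shift [0.31 0.21]
2.44 turn -0.06 shift [0.43 0.34]
2.46 turn -0.08 shift [0.56 0.45]
2.48 turn -0.1 shift [0.68 0.57]
```

apply_moves(motion="0 0 -0.02 0.15 0.1 0 2.6; 0 0 -0.04 0.3 0.2 0 2.6; 0 0 -0.05 0.38 0.27 0 2.6")

```text
clock: 18.9
tcp_pos: [0.4583, -0.2441, 0.035]
ee_rot: [-0.001, 0.924, 0.383, -0.0]
ft_force: [-2.9, -0.3, 2.7]
opening: 0.307
```

```bash
python3 plan.py 2.44 2.46 2.48 2.50; python3 look.py r15;python3 - <<'E'
from h import *
cv2.imwrite("pics/s15.png",cv2.resize(camera("side")[260:440,240:440],None,fx=3,fy=3,interpolation=cv2.INTER_CUBIC))
E
```

```text
theta_tool 2.43 clock 18.9 radial mm 0.6929354682724904 ahead mm -0.08585343931656524 F rad,tan 1.8297912496879776 -2.2342510450364603 Fz 2.6703665134002987 open 26.07206970247113 z 0.035041384734340916
2.44 turn -0.01 shift [0.12 0.02]
2.46 turn -0.03 shift [0.24 0.14]
2.48 turn -0.05 shift [0.37 0.25]
2.5 turn -0.07 shift [0.49 0.37]
19.0 [ 0.4584025  -0.24403369  0.03503389] [-5.45613360e-04  9.23412213e-01  3.83809214e-01 -2.73053875e-04] [-1.96273305 -0.78415057  0.4083075 ] 0.3042730525958667
```

View pics/s15.png

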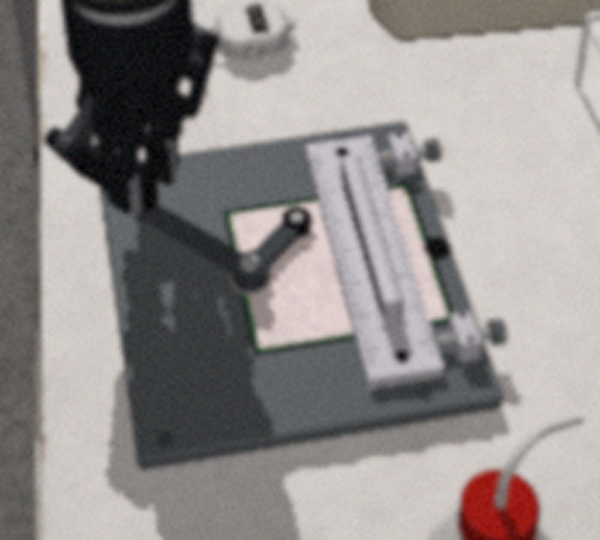

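View pics/r15.png

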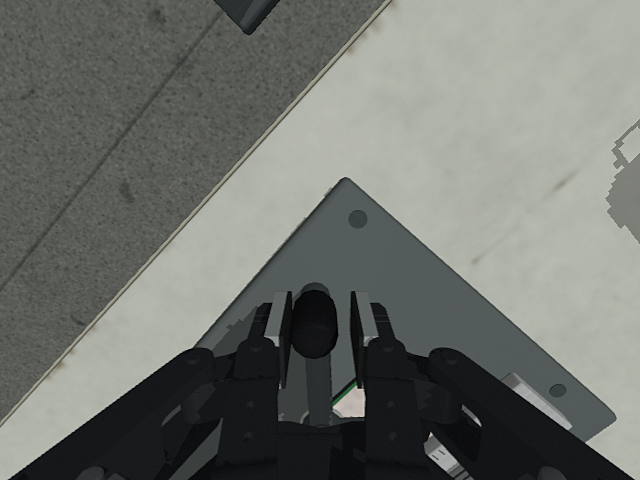

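Side view: the nose at (297,218) is still short of the rule edge, so I'll keep creeping.

apply_moves(motion="0 0 -0.03 0.2 0.14 0 2.6; 0 0 -0.05 0.35 0.25 0 2.6; 0 0 -0.07 0.48 0.36 0 2.6; 0 0 -0.1 0.67 0.51 0 2.6")

```text
clock: 19.45
tcp_pos: [0.465, -0.2391, 0.035]
ee_rot: [-0.0, 0.942, 0.337, -0.0]
ft_force: [-5.5, -0.4, -0.2]
opening: 0.303
```

```bash
python3 plan.py 2.55 2.57 2.59 2.61 2.63
```

```text
theta_tool 2.53 clock 19.45 radial mm -0.14931486722428539 ahead mm -0.3124661135747506 F rad,tan 3.167597661407322 -4.544299092993953 Fz -0.18869026512203643 open 25.77155464457212 z 0.034962602515294344
2.55 turn -0.02 shift [0.15 0.14]
2.57 turn -0.04 shift [0.28 0.24]
2.59 turn -0.06 shift [0.42 0.34]
2.61 turn -0.08 shift [0.56 0.44]
2.63 turn -0.1 shift [0.7  0.54]
```

apply_moves(motion="0 0 -0.02 0.13 0.1 0 2.6; 0 0 -0.02 0.13 0.1 0 2.6")

```text
clock: 19.65
tcp_pos: [0.4669, -0.2382, 0.0351]
ee_rot: [-0.0, 0.945, 0.328, -0.0]
ft_force: [-3.6, -0.4, -0.9]
opening: 0.304
```

```bash
python3 plan.py 2.57 2.59 2.61 2.63;  python3 - <<'E'
from h import *
cv2.imwrite("pics/s16.png",cv2.resize(camera("side")[310:360,300:400],None,fx=7,fy=7,interpolation=cv2.INTER_CUBIC))
E
```

```text
theta_tool 2.549 clock 19.65 radial mm -0.6744220196935196 ahead mm 0.1395007486108413 F rad,tan 1.9735949356455302 -3.0890302559045573 Fz -0.9229197240018862 open 25.861055779895427 z 0.03512380898764225
2.57 turn -0.021 shift [0.09 0.16]
2.59 turn -0.041 shift [0.23 0.26]
2.61 turn -0.061 shift [0.37 0.36]
2.63 turn -0.081 shift [0.51 0.45]
```

View pics/s16.png

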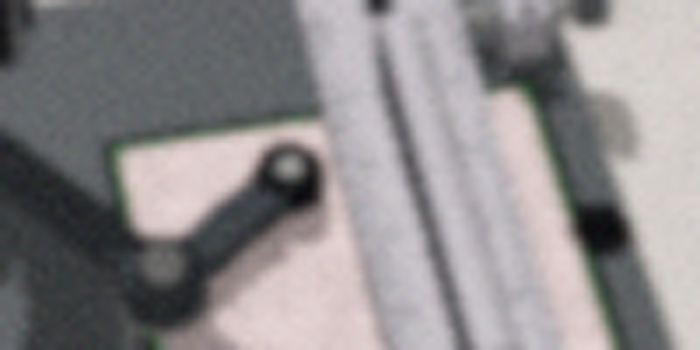

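apply_moves(motion="0 0 -0.02 0.1 0.13 0 2.6; 0 0 -0.04 0.22 0.25 0 2.6; 0 0 -0.04 0.22 0.25 0 2.6")

```text
clock: 20.0
tcp_pos: [0.4696, -0.2361, 0.0354]
ee_rot: [0.0, 0.951, 0.308, 0.0]
ft_force: [-1.1, -1.6, -0.4]
opening: 0.304
```

```bash
python3 plan.py 2.61 2.63 2.65 2.67
```

```text
theta_tool 2.589 clock 20.0 radial mm -0.6472219101842057 ahead mm 0.17260431537564314 F rad,tan -0.6379057716953981 -1.800140076503758 Fz -0.3807345257864566 open 25.801906637784217 z 0.03543872520480064
2.61 turn -0.021 shift [0.09 0.14]
2.63 turn -0.041 shift [0.23 0.24]
2.65 turn -0.061 shift [0.38 0.33]
2.67 turn -0.081 shift [0.52 0.42]
```

apply_moves(motion="0 0 -0.02 0.12 0.12 0 2.6; 0 0 -0.04 0.25 0.22 0 2.6; 0 0 -0.04 0.25 0.22 0 2.6")

```text
clock: 20.3
tcp_pos: [0.4721, -0.2338, 0.0355]
ee_rot: [0.0, 0.957, 0.289, 0.0]
ft_force: [-0.7, -1.5, 0.3]
opening: 0.304
```

```bash
python3 plan.py 2.65 2.67 2.69 2.71
```

```text
theta_tool 2.629 clock 20.3 radial mm -0.11688024095764261 ahead mm 0.0859096585708164 F rad,tan -0.8722259542827987 -1.4257346067088261 Fz 0.3315388138769827 open 25.80618717142314 z 0.03548688511065243
2.65 turn -0.021 shift [0.13 0.1 ]
2.67 turn -0.041 shift [0.28 0.19]
2.69 turn -0.061 shift [0.42 0.28]
2.71 turn -0.081 shift [0.57 0.36]
```

apply_moves(motion="0 0 -0.02 0.13 0.1 0 2.6; 0 0 -0.04 0.28 0.19 0 2.6")

```text
clock: 20.5
tcp_pos: [0.4745, -0.232, 0.0354]
ee_rot: [0.0, 0.963, 0.27, 0.0]
ft_force: [-1.4, -3.5, 1.0]
opening: 0.306
```

```bash
python3 plan.py 2.69 2.71 2.73;  python3 - <<'E'
from h import *
cv2.imwrite("pics/s17.png",cv2.resize(camera("side")[310:360,300:400],None,fx=7,fy=7,interpolation=cv2.INTER_CUBIC))
E
```

```text
theta_tool 2.67 clock 20.5 radial mm 0.08478795145952887 ahead mm -0.3710872043528979 F rad,tan -2.2435653189546385 -2.9927930274853383 Fz 0.9648803344322059 open 25.98978340064904 z 0.03543794086152764
2.69 turn -0.02 shift [0.18 0.1 ]
2.71 turn -0.04 shift [0.33 0.18]
2.73 turn -0.06 shift [0.48 0.26]
```

View pics/s17.png

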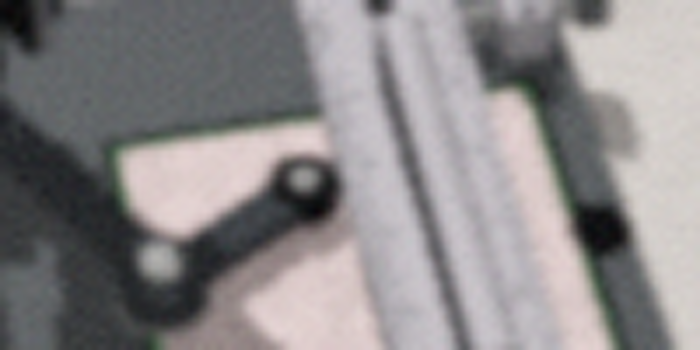

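apply_moves(motion="0 0 -0.02 0.16 0.09 0 2.6; 0 0 -0.035 0.29 0.16 0 2.6")

```text
clock: 20.75
tcp_pos: [0.4772, -0.2302, 0.0353]
ee_rot: [0.0, 0.967, 0.253, -0.0]
ft_force: [-4.1, -3.6, 1.4]
opening: 0.309
```

```bash
python3 plan.py 2.71 2.72 2.74 2.76
```

```text
theta_tool 2.705 clock 20.75 radial mm 0.24590869847363406 ahead mm -0.1241448988061248 F rad,tan -1.1067367339258447 -5.333037303557251 Fz 1.3688859666109385 open 26.23527035005336 z 0.03533823175124033
2.71 turn -0.005 shift [0.06 0.01]
2.72 turn -0.015 shift [0.14 0.05]
2.74 turn -0.035 shift [0.29 0.13]
2.76 turn -0.055 shift [0.44 0.2 ]
```

apply_moves(motion="0 0 -0.01 0.09 0.04 0 2.6")

```text
clock: 20.85
tcp_pos: [0.4777, -0.23, 0.0353]
ee_rot: [0.0, 0.969, 0.248, -0.001]
ft_force: [-4.6, -5.3, 4.3]
opening: 0.308
```

```bash
python3 plan.py 2.72 2.73
```

```text
theta_tool 2.715 clock 20.85 radial mm 0.2266143371677061 ahead mm -0.3966760357148253 F rad,tan -2.3745093125189127 -6.5962032027549675 Fz 4.281989620276359 open 26.21968247891898 z 0.03529129735409256
2.72 turn -0.005 shift [0.09 0.02]
2.73 turn -0.015 shift [0.16 0.06]
```

apply_moves(motion="0 0 0 0 0 0 2.6; 0 0 0 0 0 0 2.6")

```text
clock: 21.05
tcp_pos: [0.4776, -0.23, 0.0353]
ee_rot: [0.0, 0.969, 0.249, -0.001]
ft_force: [-3.3, -3.9, 1.8]
opening: 0.304
```

```bash
python3 plan.py 2.72 2.73;  python3 - <<'E'
from h import *
cv2.imwrite("pics/s18.png",cv2.resize(camera("side")[310:360,300:400],None,fx=7,fy=7,interpolation=cv2.INTER_CUBIC))
E
python3 plan.py
```

```text
theta_tool 2.714 clock 21.05 radial mm 0.23808181035895504 ahead mm -0.36170669254650345 F rad,tan -1.785426978827156 -4.75827355811671 Fz 1.8099731359592077 open 25.879584695581798 z 0.035286302972662865
2.72 turn -0.006 shift [0.09 0.02]
2.73 turn -0.016 shift [0.16 0.06]
theta_tool 2.714 clock 21.1 radial mm 0.19121161250359037 ahead mm -0.34605841764294076 F rad,tan -2.0441188921654057 -3.885160663555507 Fz 3.5931799246095886 open 25.643476052012364 z 0.035315196237859975
```

View pics/s18.png

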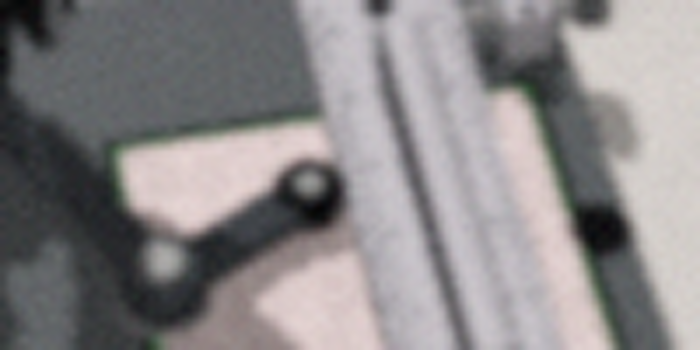

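apply_moves(motion="0 0 -0.01 0.08 0.04 0 2.6; 0 0 -0.01 0.08 0.04 0 2.6")

```text
clock: 21.3
tcp_pos: [0.4781, -0.2298, 0.0353]
ee_rot: [0.0, 0.97, 0.243, -0.001]
ft_force: [-5.3, -5.7, 4.9]
opening: 0.304
```

```bash
python3 plan.py 2.73
```

```text
theta_tool 2.725 clock 21.3 radial mm 0.15843036301529428 ahead mm -0.7772550804528144 F rad,tan -2.536378745303678 -7.419982401996082 Fz 4.877767395187263 open 25.81999327793907 z 0.03530237684908251
2.73 turn -0.005 shift [0.12 0.04]
```

The force at the knob is about 7 N with the motion stalling, so it's tight. Opening the jaws and lifting off.

apply_moves(motion="0 0 0 0 0 0 3; 0 0 0 0 0 0 3.4; 0 0 0 0 0 0 3.4; 0 0 0 0 0 1.5 3.4; 0 0 0 0 0 4 3.4")

```text
clock: 21.8
tcp_pos: [0.4779, -0.2287, 0.0743]
ee_rot: [-0.001, 0.97, 0.244, -0.001]
ft_force: [0.3, -0.2, -0.7]
opening: 0.399
```

apply_moves(motion="0 0 0 0 2 4 3.4; 0 0 0.1 0 5 8 3.4; 0 0 0.2 -1 8 11 3.4; 0 0 0.3 -2 11 14 3.4; 0 0 0.4 -3 13 15 3.4")

```text
clock: 22.3
tcp_pos: [0.4495, -0.0979, 0.2282]
ee_rot: [0.001, 0.901, 0.434, 0.002]
ft_force: [0.3, 0.1, 0.6]
opening: 0.402
```

```bash
python3 - <<'E'
from h import *
cv2.imwrite("pics/s19.png",cv2.resize(camera("side")[260:440,240:440],None,fx=3.3,fy=3.3,interpolation=cv2.INTER_CUBIC))
cv2.imwrite("pics/c19.png",camera("scene"))
E
```

```text
(no output)
```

View pics/s19.png

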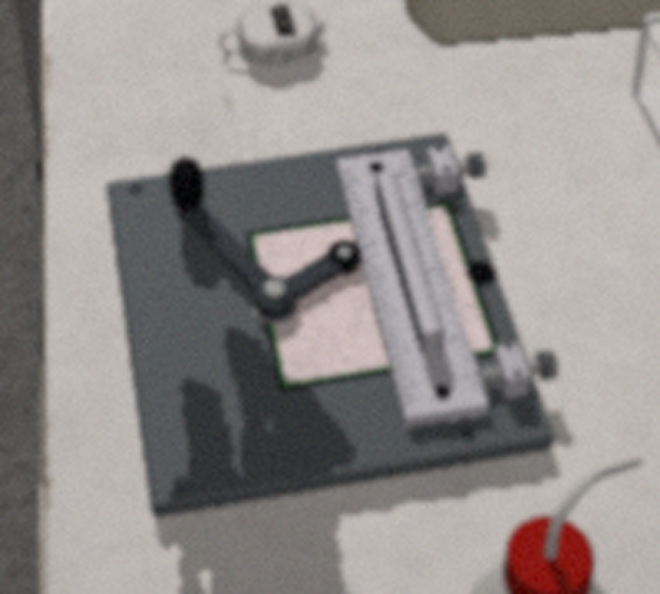

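View pics/c19.png

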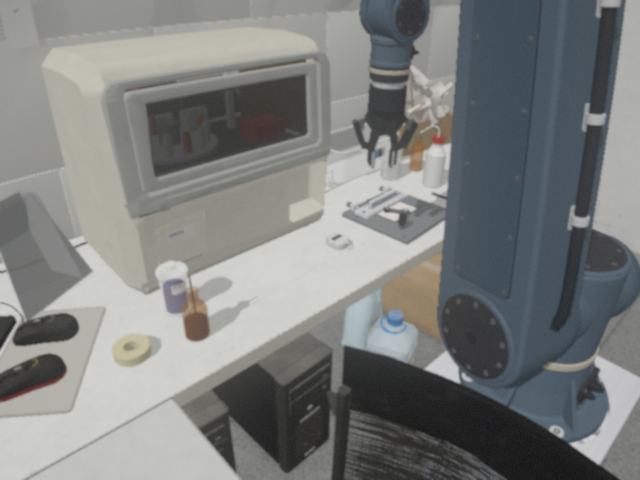

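Everything appears in place. For a final close check I'll turn the camera back to the overhead view.

apply_moves(motion="0 0 0.14 1 -1 0 3.4; 0 0 0.28 2 -3 0 3.4; 0 0 0.42 3 -5 0 3.4; 0 0 0.56 4 -7 0 3.4; 0 0 0.7 5 -9 0 3.4")

```text
clock: 22.9
tcp_pos: [0.4993, -0.1907, 0.2244]
ee_rot: [-0.0, 0.698, 0.716, -0.0]
ft_force: [-0.1, 0.6, -0.7]
opening: 0.398
```

apply_moves(motion="0 0 0.14 1 -1 0 3.4; 0 0 0.28 2 -3 0 3.4; 0 0 0.42 3 -5 0 3.4; 0 0 0.56 4 -6 0 3.4; 0 0 0.7 5 -7 -1 3.4")

```text
clock: 23.4
tcp_pos: [0.5498, -0.2611, 0.2151]
ee_rot: [0.001, 0.41, 0.912, 0.0]
ft_force: [-0.1, 0.2, -0.3]
opening: 0.401
```

apply_moves(motion="0 0 0.14 1 0 0 3.4; 0 0 0.28 2 0 -1 3.4; 0 0 0.42 3 0 -2 3.4; 0 0 0.56 4 0 -3 3.4; 0 0 0.7 4.5 0 -3 3.4")

```text
clock: 23.9
tcp_pos: [0.5939, -0.2597, 0.1823]
ee_rot: [-0.002, 0.072, 0.997, 0.001]
ft_force: [-0.1, 0.6, 0.6]
opening: 0.403
```

apply_moves(motion="0 0 0.1 0 0 0 3.4; 0 0 0.15 0 0 0 3.4; 0 0 0.15 0 0 0 3.4")

```text
clock: 24.2
tcp_pos: [0.5938, -0.2599, 0.184]
ee_rot: [-0.001, -0.0, 1.0, 0.0]
ft_force: [-0.2, 0.3, -0.1]
opening: 0.399
```

```bash
python3 look.py r20; python3 - <<'E'
from h import *
import pickle
im=cv2.imread("pics/r20.png");p=pickle.load(open("r20.pkl","rb"))
o=[]
for t in([.6131,-.2212,.0233],[.6231,-.371,.0233],[.562,-.285,.025]):
    u,v=proj(t,p)[0].astype(int);print(u,v)
    o.append(cv2.resize(im[v-18:v+18,u-35:u+35],(385,198),interpolation=cv2.INTER_CUBIC))
cv2.imwrite("pics/z20.png",cv2.vconcat(o))
E
```

```text
24.3 [ 0.5937724  -0.2598143   0.18444765] [-3.48265569e-04  7.48557280e-04  9.99999631e-01  2.38002335e-04] [-0.06893531 -0.49674993  0.89542167] 0.39764856453728864
299 256
282 77
357 187
```

View pics/r20.png

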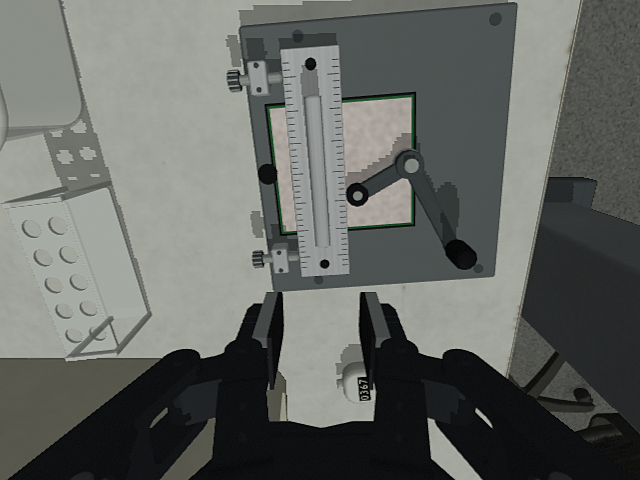

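View pics/z20.png

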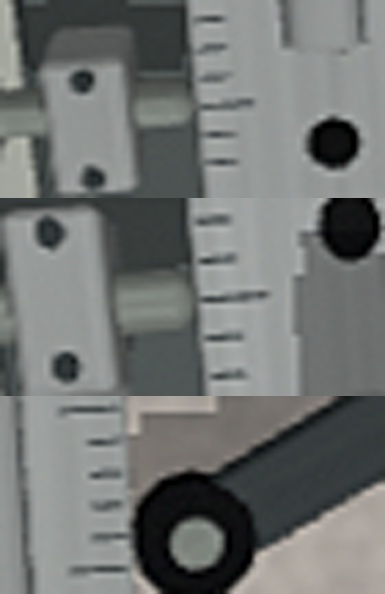

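The nose bears on the rule's near edge, and both screw tips meet the far edge in the same way. The gripper is clear, so I'm handing in.

```bash
python3 - <<'E'
from workcell import *
s=sense();print(s['clock'],s['ft_force']);print(job_done())
E
```

```text
24.3 [-0.06893531 -0.49674993  0.89542167]
the job is handed in; nothing more can be done
None
```

The straightedge is clamped on the board against both stop screws, and I handed the job in at 24.3 s of the 67 s allowed.

- **Placing:** I picked the rule up by its rib and carried it past the analyser with the arm drawn back. I set it down between the open lever and the screws, touching down at about 4 N. With the jaws loosened so it could align itself, I slid it up until it stopped at about 6 N. The twist at the wrist was near zero, which is what contact on both tips should give.
- **Clamping:** I swung the lever round by its knob with the jaws loosely round it. The force on the knob was about 2–4 N while the lever moved freely. The nose met the rule near 2.7 rad and the force climbed to 6.6 N, then to 7.4 N as motion stalled. The last reading is slightly above the 6–7 N you gave, but readings varied by about 1 N.
- **Last checks:** In the final overhead picture both screw tips meet the same long edge alike, to within about 1 pixel (roughly 1 mm). The nose still touched the near edge after I let go. The gripper was clear, with force readings near zero.
- **Bystanders:** The counter, bottle and jar look unmoved in the pictures taken after clamping; I did not measure them again.
- **Not checked:** I did not push the knob a second time to test how tight the clamp holds. I relied on the force readings and the picture.

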